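# Free the ratchet pawl with the release rod and let the radio service cradle down flat

## Robot

A 7-joint arm with a two-finger parallel gripper is mounted at the origin on the work surface. World frame = base frame: x ahead of the robot, y to its left, z up, the work surface at z = 0. Lengths are in m, angles in degrees, forces in N, time in s.
With the tool pointing down it reaches from about 0.425 to 0.875 m from the base axis. Payload 4.7 kg.
Tool frame: the origin (TCP) lies on the centre line of the jaws, within the pads' length; the fingertips stand 8 mm ahead of it and the grasp point (between the pads) lies 11 mm behind it; z points along the fingers, y is the direction in which the jaws open and shut (so a half turn about z gives the same grasp; the last joint's range is limited). The gripper opens to 87 mm and grips with 3 to 60 N. Pads are 19 mm wide; open, the fingers measure 117 mm over their backs; the gripper's body (75 mm by 190 mm) begins 51 mm behind the grasp point.
Start: joints at [-73.39, 18.392, -4.016, 83.108, 1.295, 78.541, -3.26], TCP at [0.177, 0.625, 0.231] pointing down, gripper open.
Joint ranges: [-163.93, 163.93], [-17.29, 119.83], [-79.2, 71.16], [3.27, 140.29], [-89.18, 269.18], [5.43, 117.66], [-154.24, 154.24]. Speed limits (degrees/s): [147.25, 147.25, 180, 180, 180, 180, 180].

## Interface

Orientations are given as [roll, pitch, yaw] about the fixed x, y, z axes, in that order (R = Rz(yaw) Ry(pitch) Rx(roll)).
In Python, from cell import status, vision, workorder gives the robot as it stands.
- The arm moves only by the tool step_arm, never from a script. Its argument "series" is a list of rows, each an object of numbers: "ax", "ay", "az": the turn, a rotation vector about the world's x, y, z in degrees; "x", "y", "z": the shift along the world's x, y, z in m; "claw": the opening in per cent of the stroke, from 0 (shut) to 100 (fully open). In form: [{"ax": .., "ay": .., "az": .., "x": .., "y": .., "z": .., "claw": ..}, ...]. A call has 1 to 12 rows; each row is the pose to reach, as a shift and turn from the pose commanded when the call began; what a row does not reach only later rows make up. A row lasts 1/10 s, in which the tool goes at most 50 mm and 8.59 degrees, less where a joint would pass 70% of its speed; a pose out of reach is approached as far as the arm can. A call with a gripper value outside its range is refused whole. The fingers move at their own pace and stop on an object; "squeeze" is the grip in N (left out, the last holds). Time passes only in rows, so rows that repeat a pose let the fingers close. It gives the time, the measured TCP pose, the force and the opening at its end, in the units of the state.
- status.get_obs(): the state, without advancing time (a new reading comes with each control period).
- vision.read_camera(name): name is "scene" or "top" or "wrist"; returns the picture (480x640x3 uint8, red, green, blue); there is no depth.
- vision.camera_params(name): a dict with "fovy" (degrees; the focal length in pixels is half the picture's height over the tangent of half this angle, whatever the lens; pixels are square), "cx", "cy" (the principal point, pixels), "eye" and "orientation" of the camera in the world; the wrist camera has in their place "tool_from_camera" (4x4, takes a point from camera to tool coordinates, whose origin is the TCP and whose axes are the flange's). Camera axes: x right, y down, z forward; pixel columns grow to the right and rows downward; lengths in m; the calibration is good to about 2 mm. A picture is of the moment at which its call begins: read the wrist's pose just before it. camera_params takes no time and is no camera call.
- workorder.sign_off(): hands the job in, once; it reports no verdict.
The state is a dict: "time_s": time; "qpos": joint angles; "joint_velocities": joint speeds; "effort": joint torques, N m; "tool_pos": TCP position; "tool_rot": TCP orientation; "force": force on the tool from outside, world axes, zero at the start; "wrist_torque": the same for the moment, N m; "grip_width": finger opening in m.
Only numpy, scipy, OpenCV 4.12 (cv2) and the standard library are available. Lean on these libraries where they do the work, as an engineer would, in place of code of your own. Each camera call takes 0.05 s, during which the arm holds its last target.

## Task

The repair on the tipped-up radio is finished, so let its tray down: take the release rod from the desk mat, put it level through the slot in the ratchet guard, ease the pawl up clear of the teeth with it without forcing anything, and keep the pawl up on the rod while the tray sinks under its own weight until it lies fully down on its stops. Then let the pawl drop back, draw the rod out and lay it down on the mat, without letting go of it anywhere else. Let only the rod touch the pawl and the tray, and leave the screwdriver, mug, morse paddle and microphone where they are.

Things in the scene. Friction and masses are not known exactly. Their poses are not given: they have to be found in the camera images.
- stand: Fixed grey steel frame of a tilting radio service cradle, about 290 x 270 mm, 126 mm high at the guard. Origin on the desk under its middle; x runs from the hinge end (near the robot) to the far end, y left, z up. The tray's hinge shaft lies along y at x -110, z 60 mm; the ratchet wheel sits on its right (-y) end.
- wheel (a point): Centre of the steel ratchet wheel, which turns with the tray: 96 mm across, 10 mm thick, axis along the stand's y, 24 saw teeth 6 mm deep; in the stand's frame (-110, -135, 60) mm. A solid inner cheek plate stands on its tray side. The pawl lies over its far side, the upright guard plate outside that.
- slot (a point): Mouth centre of the upright slot in the guard plate, on its outer (-y) face, in the stand's frame (-66, -154, 98.5) mm; entered along the stand's +y. Slot 12 mm wide (along x), 19 mm tall (z 89 to 108 mm), in thin sheet. Guard: 4 mm thick, x -84 to -4 mm, z 66 to 126 mm. The inner cheek plate stops a rod 34 mm in from here.
- under_pawl (a point): Point just under the seated pawl where the rod's axis should be before lifting: in line with the slot's middle, 2.5 mm below the slot centre's height, 19 mm in from the guard's outer face, at mid-thickness of the pawl (15 to 23 mm in). An 8 mm rod has about 3 mm free above and below it here. Its tip must reach about 10 mm further, 28 to 30 mm in.
- pawl: Dark steel pawl; origin on its pivot (axis along the stand's y), 41 mm beyond the slot's middle along x; it reaches 65 mm towards the hinge end, to a 6 mm roller that stands in the teeth. The rod, lifting it in the slot, meets 2 to 6 N until it breaks free, then 1 to 2 N of spring; about 3 mm above first contact the teeth are clear, and 2 to 3 mm higher the slot's top stops the rod hard.
- tray (a joint): Tilt (rad) of the aluminium tray (242 x 220 mm) that carries the clamped open radio: 0 flat on its stops, larger with its far end up (then up to 0.3 m above the desk). Within 4 s of the start it settles on a tooth, near 0.42 or 0.68. With the pawl clear it sinks by its own weight on a hinge damper, at about 0.05 to 0.15 rad/s; if the pawl is let down early it catches the next tooth.
- rod: The release rod: square wooden handle 80 x 24 x 24 mm and, out of one end, a blunt round steel rod 8 mm thick and 72 mm long; 110 g. Origin under the handle's middle.
- rod_center (a point): Centre of the release rod's square wooden handle (80 long, 24 x 24 mm), which lies on a flat side, centre 12 mm above the mat. x points along the rod to its tip; the steel rod begins 40 mm ahead on the same axis. Best gripped across the flats about 25 mm ahead of this point, near the balance.
- rod_tip (a point): Tip of the release rod, on its axis, 112 mm ahead of rod_center; the last 4 mm taper to a 6 mm end.
- mat: Dark desk mat 260 (x) x 240 (y) x 3 mm, fixed on the desk to the right of the stand; origin at its centre, on the desk.
- screwdriver: Bystander on the mat: screwdriver 190 mm long with a round grey handle 26 mm thick and a thin blade; origin under its middle.
- mug: Bystander: white mug 80 mm across, 95 mm high, beyond the mat and right of the stand.
- morse_paddle: Bystander: morse paddle on a dark steel base 75 x 60 mm, 34 mm high, left of the stand.
- microphone: Bystander: black hand microphone 85 x 58 x 30 mm, left of the stand.

How it is judged (in metres and radians):
On the way, in this order (a step that is already met when the one before it is completed fails the run):
1. the rod holds the pawl clear and the tray, still up, is sinking (contact force between rod and pawl above 0.3 N and velocity of joint tray below -0.02 rad/s and value of joint tray above 0.2 rad), for 0.2 s.
2. the tray has sunk flat on its stops with the rod still holding the pawl up (contact force between rod and pawl above 0.3 N and value of joint tray below 0.02 rad), for 0.2 s.
At the end, for the whole second after the job is handed in: The tray lies flat on its stops (under 0.02 rad), the pawl is free of the rod, and the release rod lies at rest and let go on the mat: the centre of its handle above the mat's area, no more than 20 mm above the desk, the rod level within 0.12 rad (value of joint tray below 0.02 rad and contact force between rod and pawl below 0.05 N and x of rod_center in the frame of mat between -0.13 and 0.13 m and y of rod_center in the frame of mat between -0.12 and 0.12 m and z of rod_center in the frame of mat below 0.02 m and angle between rod_center's own x axis and vertical between 1.45 and 1.69 rad and linear speed of rod below 0.02 m/s and angular speed of rod below 0.2 rad/s); the robot touches nothing.
It fails at once if the rod is forced: it presses on the stand, with its guard, pawl, wheel and tray, with more than 8 N (contact force between rod and stand above 8 N).
It fails at once if the robot itself touches the pawl or the tray (over 1 N) (contact force between any of the fingers, the arm and pawl above 1 N or contact force between any of the fingers, the arm and tray above 1 N).
It fails at once if the rod is let go of anywhere but on the mat (its handle not held and more than 50 mm above the desk) (contact force between the fingers and rod below 0.05 N and height (world z) of rod_center above 0.05 m).
It fails at once if the screwdriver, mug, morse paddle or microphone is moved by more than 20 mm (distance of any of screwdriver, mug, morse_paddle, microphone from where it was at the start of the episode above 0.02 m).
It also fails if it takes over 72 s, if anything falls off the work surface, if the arm or the gripper's body presses on something with over 40 N, if the wrist force passes 120 N, or if a joint passes its speed limit or range.

## Working session

There is one attempt and no reset: what is moved stays moved. The work goes in short steps, Python scripts to look and compute and a tool call to move; the robot and the scene stay as the last step left them, time stands still between calls to the robot, and variables do not carry over. Pictures are saved under pics/ and viewed, and the job is handed in when it is done.

Besides the shell and the picture viewer there is one more tool, called after "Request:" by a JSON object that holds its "method" and its "body", one argument or row to a line. step_arm: Moves the arm, as the interface text tells. Its arguments: {"type":"object","properties":{"series":{"type":"array"},"squeeze":{"type":"number"}},"required":["series"]}

```bash
mkdir -p pics; ls; python3 - <<'E'
from cell import status, vision
import cv2
print(status.get_obs())
for n in ("scene","top","wrist"):
    print(n,vision.camera_params(n))
for n in ("scene","top"):
    im=vision.read_camera(n); cv2.imwrite(f"pics/{n}0.png",im[:,:,::-1])
E
```

```text
pics
{'time_s': 0.0, 'qpos': array([-73.38765878,  18.43933659,  -4.01579276,  83.17658937,
         1.2960696 ,  78.54009194,  -3.25904796]), 'joint_velocities': array([-0.01518769, -0.07362716,  0.06220669,  0.01419945, -0.11007235,
       -0.00477368, -0.03852789]), 'effort': array([ 1.20067557e-04, -4.91280556e+01, -4.03627893e-01, -3.12526309e+01,
       -6.38738740e-02,  4.40305879e-02,  1.84539495e-04]), 'tool_pos': array([0.1769338 , 0.62488547, 0.22944362]), 'tool_rot': array([-1.79889288e+02,  6.76982699e-03,  1.64198866e+02]), 'force': array([ 1.05947369, -0.41108425,  0.15029228]), 'wrist_torque': array([ 0.02576549, -0.00834459,  0.02663827]), 'grip_width': 0.08728232311078898}
scene {'fovy': 42.31734062802757, 'cx': 315.52316937681667, 'cy': 238.86417735040408, 'eye': array([1.44074149, 0.95501318, 1.16434311]), 'orientation': array([-130.323692  ,    0.73305304,  137.73978955])}
top {'fovy': 48.854014131351406, 'cx': 324.398819552817, 'cy': 233.95257681779486, 'eye': array([0.34727237, 0.02619939, 1.31341274]), 'orientation': array([-167.21978528,    0.29876621,  -94.76649554])}
wrist {'fovy': 64.20547780715577, 'cx': 322.03630741896626, 'cy': 239.9717850709853, 'tool_from_camera': array([[ 1.15913613e-03, -9.53847435e-01, -3.00289405e-01,
         8.15406124e-02],
       [ 9.99999272e-01,  1.20641726e-03,  2.79639623e-05,
        -2.42510889e-04],
       [ 3.35600967e-04, -3.00289219e-01,  9.53848139e-01,
        -1.54185870e-01],
       [ 0.00000000e+00,  0.00000000e+00,  0.00000000e+00,
         1.00000000e+00]])}
```

View pics/scene0.png

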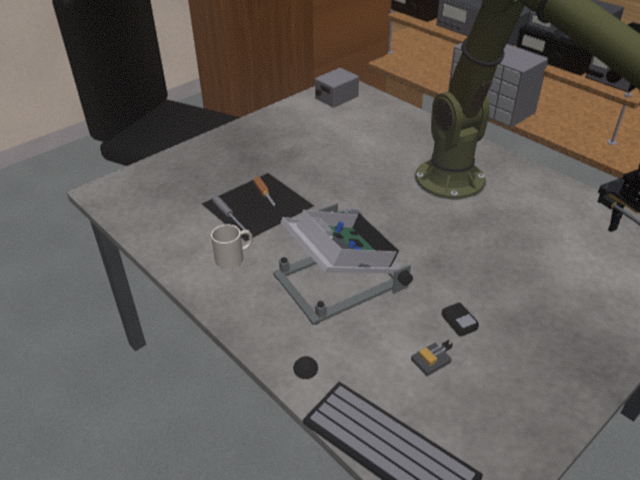

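View pics/top0.png

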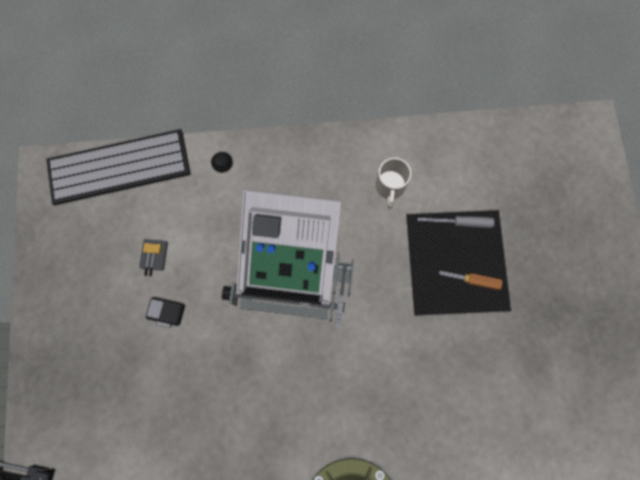

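Scene: orange-handled rod on the mat at top-image (485,282), tip to the left (+y) at (440,273). The ratchet and guard are around (345,280), and the screwdriver is at (475,222).

```bash
cat > h.py <<'E'
import numpy as np, cv2
from scipy.spatial.transform import Rotation as R
from cell import status, vision
def rot(rpy): return R.from_euler('xyz',rpy,degrees=True).as_matrix()
def cam(n,obs=None):
    p=vision.camera_params(n); f=240/np.tan(np.radians(p['fovy']/2))
    K=np.array([[f,0,p['cx']],[0,f,p['cy']],[0,0,1]])
    if n=='wrist':
        obs=obs or status.get_obs()
        T=np.eye(4);T[:3,:3]=rot(obs['tool_rot']);T[:3,3]=obs['tool_pos']
        T=T@p['tool_from_camera']; return K,T[:3,:3],T[:3,3]
    return K,rot(p['orientation']),np.array(p['eye'])
def ray(c,uv):
    K,Rm,e=c; d=Rm@np.linalg.inv(K)@np.array([uv[0],uv[1],1.]); return e,d/np.linalg.norm(d)
def onz(c,uv,z):
    e,d=ray(c,uv); return e+d*(z-e[2])/d[2]
def proj(c,P):
    K,Rm,e=c; q=K@(Rm.T@(np.asarray(P,float)-e)); return q[:2]/q[2]
def tri(c1,u1,c2,u2):
    A=[];b=[]
    for c,u in((c1,u1),(c2,u2)):
        e,d=ray(c,u);M=np.eye(3)-np.outer(d,d);A.append(M);b.append(M@e)
    return np.linalg.lstsq(np.vstack(A),np.hstack(b),rcond=None)[0]
def snap(n,name):
    o=status.get_obs() ; c=cam(n,o); im=vision.read_camera(n)[:,:,::-1].copy()
    cv2.imwrite(f'pics/{name}.png',im); np.savez(f'pics/{name}.npz',K=c[0],R=c[1],e=c[2]); return c,im
def load(name):
    d=np.load(f'pics/{name}.npz'); return (d['K'],d['R'],d['e']),cv2.imread(f'pics/{name}.png')
E
python3 - <<'E'
from h import *
c=cam('top'); im=cv2.imread('pics/top0.png')
hsv=cv2.cvtColor(im,cv2.COLOR_BGR2HSV)
m=cv2.inRange(hsv,(5,120,80),(20,255,255)); 
n,l,s,cen=cv2.connectedComponentsWithStats(m)
for i in range(1,n):
    if s[i,4]>20: print(s[i],cen[i],onz(c,cen[i],0.02))
for nm,uv,z in [('tip',(440,273),.015),('mat',(407,213),.003),('mat',(499,210),.003),('mat',(510,311),.003),('mat',(415,315),.003),('screw',(475,222),.016),('mug',(395,175),.09),('guard1',(350,262),.12),('guard2',(340,318),.1),('knob',(227,293),.06)]: print(nm,onz(c,uv,z).round(3))
crop=im[170:340,200:380]; cv2.imwrite('pics/c0.png',cv2.resize(crop,None,fx=4,fy=3.5,interpolation=cv2.INTER_CUBIC)[:600])
s0=cv2.imread('pics/scene0.png'); cv2.imwrite('pics/c1.png',cv2.resize(s0[190:330,260:430],None,fx=4,fy=4,interpolation=cv2.INTER_CUBIC))
E
```

```text
[144 244  17   9 132] [151.82575758 247.90151515] [0.64093286 0.44130165 0.02      ]
[465 273  38  17 385] [483.57142857 280.84935065] [ 0.48953488 -0.37126923  0.02      ]
tip [ 0.518 -0.268  0.015]
mat [ 0.681 -0.207  0.003]
mat [ 0.669 -0.443  0.003]
mat [ 0.412 -0.43   0.003]
mat [ 0.422 -0.196  0.003]
screw [ 0.64  -0.373  0.016]
mug [ 0.756 -0.174  0.09 ]
guard1 [ 0.547 -0.043  0.12 ]
guard2 [ 0.424 -0.009  0.1  ]
knob [0.507 0.251 0.06 ]
```

View pics/c0.png

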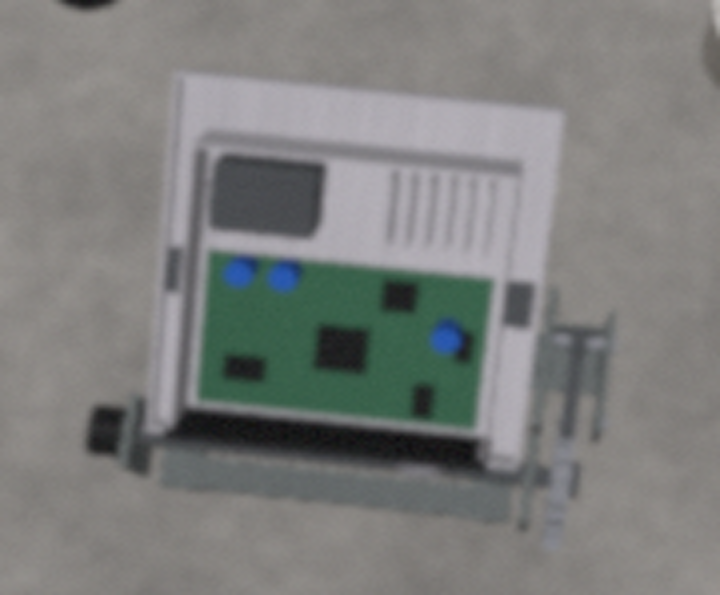

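View pics/c1.png

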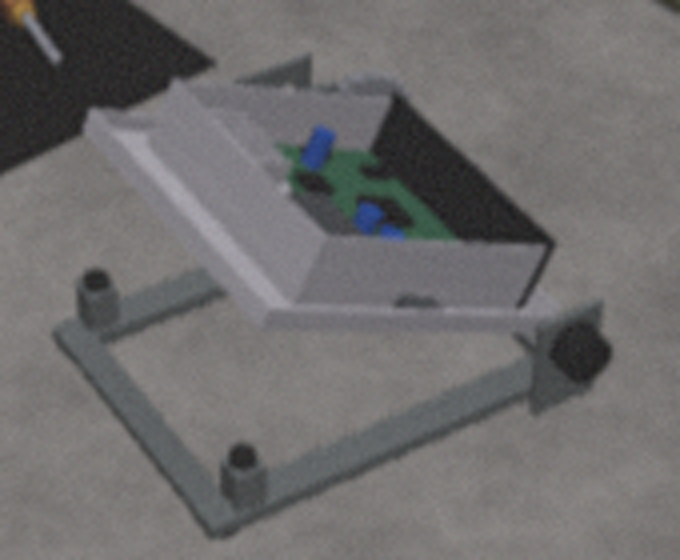

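Request:
{"method": "step_arm", "body": {
  "series": [
    {"z": 0.05},
    {"z": 0.1, "az": -5},
    {"z": 0.15, "az": -10},
    {"z": 0.2, "az": -15},
    {"x": 0.03, "y": -0.04, "z": 0.21, "az": -20},
    {"x": 0.06, "y": -0.08, "z": 0.22, "az": -27},
    {"x": 0.09, "y": -0.12, "z": 0.22, "az": -34},
    {"x": 0.12, "y": -0.16, "z": 0.22, "az": -41},
    {"x": 0.15, "y": -0.2, "z": 0.22, "az": -48},
    {"x": 0.18, "y": -0.24, "z": 0.22, "az": -55},
    {"x": 0.21, "y": -0.28, "z": 0.22, "az": -62},
    {"x": 0.235, "y": -0.32, "z": 0.22, "az": -69}
  ]
}}

```text
invalid input
```

Request:
{"method": "step_arm", "body": {
  "series": [
    {"x": 0.01, "y": -0.045, "az": -5},
    {"x": 0.02, "y": -0.09, "az": -10},
    {"x": 0.03, "y": -0.135, "az": -15},
    {"x": 0.04, "y": -0.18, "az": -15},
    {"x": 0.05, "y": -0.225, "az": -15},
    {"x": 0.06, "y": -0.27, "az": -15},
    {"x": 0.065, "y": -0.315, "az": -15},
    {"x": 0.07, "y": -0.36, "az": -15},
    {"x": 0.07, "y": -0.4, "az": -15},
    {"x": 0.07, "y": -0.41, "z": -0.04, "az": -15},
    {"x": 0.07, "y": -0.41, "z": -0.08, "az": -15},
    {"x": 0.07, "y": -0.41, "z": -0.12, "az": -15}
  ]
}}

```text
invalid input
```

Request:
{"method": "step_arm", "body": {
  "series": [
    {"z": 0},
    {"z": 0},
    {"z": 0}
  ]
}}

```text
invalid input
```

```bash
python3 - <<'E'
from h import *
o=status.get_obs(); print(o['time_s'],o['qpos'].round(1),o['tool_pos'],o['tool_rot'])
c,im=snap('wrist','w1')
E
```

```text
0.1 [-73.4  18.4  -4.   83.2   1.3  78.5  -3.3] [0.17691836 0.62497506 0.22956599] [-1.79903130e+02  4.51010611e-03  1.64198608e+02]
```

View pics/w1.png

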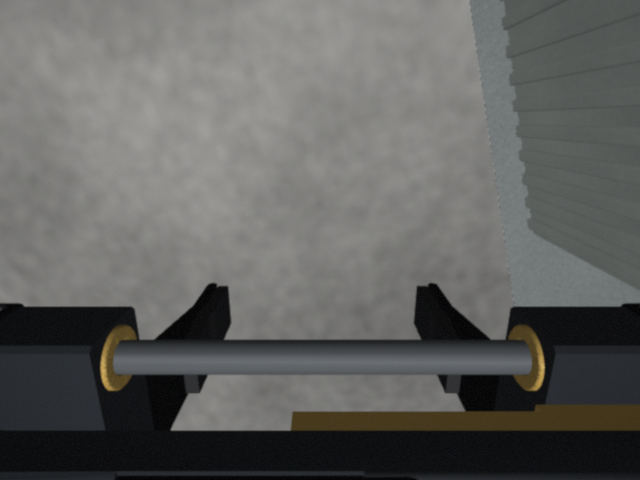

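The calls were refused, probably because every field is required in each row. The wrist view shows the fingers at rows 285–400, with image up = tool +x.

Request:
{"method": "step_arm", "body": {
  "series": [
    {"ax": 0, "ay": 0, "az": 0, "x": 0, "y": 0, "z": 0.05, "claw": 100},
    {"ax": 0, "ay": 0, "az": -5, "x": 0, "y": 0, "z": 0.1, "claw": 100},
    {"ax": 0, "ay": 0, "az": -10, "x": 0, "y": 0, "z": 0.15, "claw": 100},
    {"ax": 0, "ay": 0, "az": -15, "x": 0, "y": 0, "z": 0.2, "claw": 100},
    {"ax": 0, "ay": 0, "az": -20, "x": 0.03, "y": -0.04, "z": 0.21, "claw": 100},
    {"ax": 0, "ay": 0, "az": -27, "x": 0.06, "y": -0.08, "z": 0.22, "claw": 100},
    {"ax": 0, "ay": 0, "az": -34, "x": 0.09, "y": -0.12, "z": 0.22, "claw": 100},
    {"ax": 0, "ay": 0, "az": -41, "x": 0.12, "y": -0.16, "z": 0.22, "claw": 100},
    {"ax": 0, "ay": 0, "az": -48, "x": 0.15, "y": -0.2, "z": 0.22, "claw": 100},
    {"ax": 0, "ay": 0, "az": -55, "x": 0.18, "y": -0.24, "z": 0.22, "claw": 100},
    {"ax": 0, "ay": 0, "az": -62, "x": 0.21, "y": -0.28, "z": 0.22, "claw": 100},
    {"ax": 0, "ay": 0, "az": -69, "x": 0.235, "y": -0.32, "z": 0.22, "claw": 100}
  ]
}}

```text
time_s: 1.35
tool_pos: [0.4131, 0.3034, 0.4503]
tool_rot: [-180.0, 0.0, 94.9]
force: [-0.1, 0.5, 0.1]
grip_width: 0.0872
```

Request:
{"method": "step_arm", "body": {
  "series": [
    {"ax": 0, "ay": 0, "az": -5, "x": 0.01, "y": -0.045, "z": 0, "claw": 100},
    {"ax": 0, "ay": 0, "az": -10, "x": 0.02, "y": -0.09, "z": 0, "claw": 100},
    {"ax": 0, "ay": 0, "az": -15, "x": 0.03, "y": -0.135, "z": 0, "claw": 100},
    {"ax": 0, "ay": 0, "az": -15, "x": 0.04, "y": -0.18, "z": 0, "claw": 100},
    {"ax": 0, "ay": 0, "az": -15, "x": 0.05, "y": -0.225, "z": 0, "claw": 100},
    {"ax": 0, "ay": 0, "az": -15, "x": 0.06, "y": -0.27, "z": 0, "claw": 100},
    {"ax": 0, "ay": 0, "az": -15, "x": 0.065, "y": -0.315, "z": 0, "claw": 100},
    {"ax": 0, "ay": 0, "az": -15, "x": 0.07, "y": -0.36, "z": 0, "claw": 100},
    {"ax": 0, "ay": 0, "az": -15, "x": 0.07, "y": -0.41, "z": 0, "claw": 100},
    {"ax": 0, "ay": 0, "az": -15, "x": 0.07, "y": -0.44, "z": -0.04, "claw": 100},
    {"ax": 0, "ay": 0, "az": -15, "x": 0.07, "y": -0.44, "z": -0.08, "claw": 100},
    {"ax": 0, "ay": 0, "az": -15, "x": 0.07, "y": -0.44, "z": -0.08, "claw": 100}
  ]
}}

```text
time_s: 2.55
tool_pos: [0.4786, -0.1347, 0.3652]
tool_rot: [-179.4, 0.0, 80.1]
force: [1.0, 0.9, 0.6]
grip_width: 0.0872
```

```bash
python3 - <<'E'
from h import *
o=status.get_obs(); print(o['time_s'],o['qpos'].round(1),o['tool_pos'],o['tool_rot'])
c,im=snap('wrist','w2')
E
```

```text
2.55 [-33.6  -4.3  44.   91.9   3.   91.8   0.4] [ 0.47856031 -0.13471813  0.36517967] [-1.79406939e+02  8.43160105e-03  8.00783481e+01]
```

View pics/w2.png

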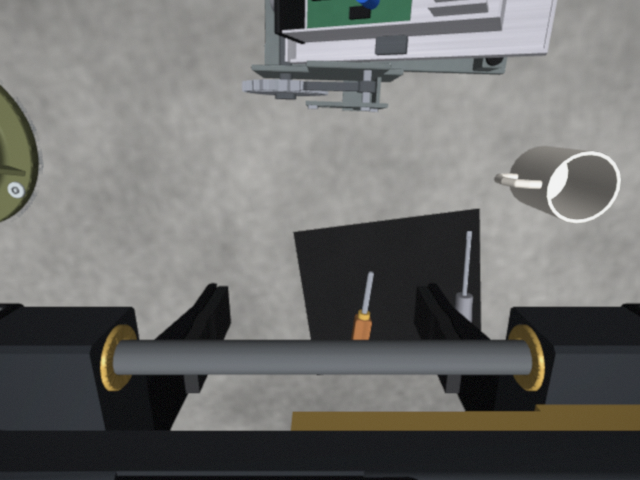

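Wrist view: guard top edge at about (307–387, 105), wheel at (290,88), rod tip at (371,273), handle at (362,325). Zooming in for measurements.

```bash
python3 - <<'E'
import cv2
im=cv2.imread('pics/w2.png')
a=cv2.resize(im[50:125,230:400],None,fx=4.6,fy=4.6,interpolation=cv2.INTER_CUBIC)
b=cv2.resize(im[260:345,300:420],None,fx=3,fy=3,interpolation=cv2.INTER_CUBIC)
cv2.imwrite('pics/w2a.png',a);cv2.imwrite('pics/w2b.png',b)
E
```

```text
(no output)
```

View pics/w2a.png

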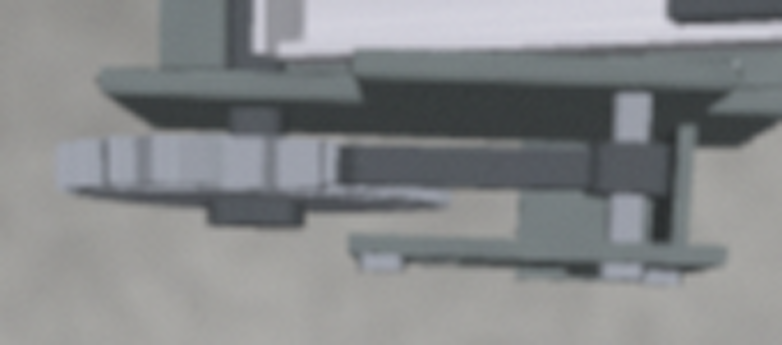

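View pics/w2b.png

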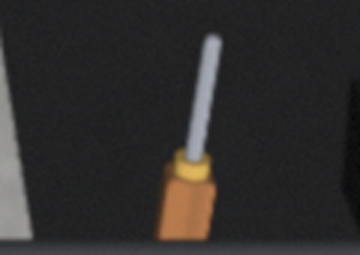

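```bash
python3 - <<'E'
from h import *
c,im=load('w2')
f=lambda u,v,s,ox,oy:(ox+(u+.5)/s-.5,oy+(v+.5)/s-.5)
L=onz(c,f(350,243,4.6,230,50),.126);Rr=onz(c,f(726,256,4.6,230,50),.126)
print(L,Rr,np.linalg.norm(Rr-L),np.degrees(np.arctan2(*(Rr-L)[[1,0]])))
yaw=np.arctan2(*(Rr-L)[[1,0]])
Rz=rot([0,0,np.degrees(yaw)])
o=(L+Rr)/2-Rz@np.array([-.044,-.152,.126]); print('origin',o)
S=lambda p:o+Rz@np.array(p)
# tray-side checks
print('slot',S([-.066,-.154,.0985]),'wheel',S([-.11,-.135,.06]))
print('wheel top proj',proj(c,S([-.11,-.135,.108])))
t=cam('top')
for p in ([-.084,-.154,.126],[-.004,-.154,.126],[-.11,-.135,.108]): print('top',proj(t,S(p)))
tip=onz(c,f(213,37,3,300,260),.015);fe=onz(c,f(193,157,3,300,260),.0150)
print(tip,fe,np.linalg.norm(tip-fe),np.degrees(np.arctan2(*(tip-fe)[[1,0]])))
for uv in [(295,232),(479,209)]: print('mat',onz(c,uv,.003))
# fine: orange in top
im=cv2.imread('pics/top0.png');hsv=cv2.cvtColor(im,cv2.COLOR_BGR2HSV)
m=cv2.inRange(hsv,(3,80,50),(25,255,255));m[:,:400]=0
p=cv2.findNonZero(m); print(cv2.fitLine(p,cv2.DIST_L2,0,.01,.01).ravel())
e=[onz(t,q,.02) for q in cv2.boxPoints(cv2.minAreaRect(p))];print(np.array(e))
E
```

```text
[ 0.47887545 -0.03501525  0.126     ] [ 0.55646351 -0.05114272  0.126     ] 0.07924646336871424 -11.742305653105399
origin [0.59168224 0.09678563 0.        ]
slot [ 0.49572286 -0.04055991  0.0985    ] wheel [ 0.45651035 -0.01300307  0.06      ]
wheel top proj [280.58472408  84.26274043]
top [350.2910201  291.94451244]
top [354.17448747 257.14418673]
top [340.36987136 303.19657659]
[ 0.52338469 -0.26798361  0.015     ] [ 0.5053092  -0.32900588  0.015     ] 0.06364306945146225 73.50010698809982
mat [ 0.42733677 -0.19521052  0.003     ]
mat [ 0.68311763 -0.20552677  0.003     ]
[9.8121476e-01 1.9291860e-01 4.8363870e+02 2.8101721e+02]
[[ 0.48790556 -0.3205295   0.02      ]
 [ 0.5176364  -0.33086958  0.02      ]
 [ 0.49118897 -0.42088187  0.02      ]
 [ 0.46169899 -0.41011719  0.02      ]]
```

Rod grip point is about (0.4995, -0.3485) with heading 73.5°. Moving to hover over it.

Request:
{"method": "step_arm", "body": {
  "series": [
    {"ax": 0, "ay": 0, "az": 0, "x": 0, "y": -0.04, "z": -0.02, "claw": 100},
    {"ax": 0, "ay": 0, "az": -3, "x": 0.01, "y": -0.08, "z": -0.04, "claw": 100},
    {"ax": 0, "ay": 0, "az": -6.7, "x": 0.0175, "y": -0.12, "z": -0.06, "claw": 100},
    {"ax": 0, "ay": 0, "az": -6.7, "x": 0.0175, "y": -0.16, "z": -0.08, "claw": 100},
    {"ax": 0, "ay": 0, "az": -6.7, "x": 0.0175, "y": -0.195, "z": -0.11, "claw": 100},
    {"ax": 0, "ay": 0, "az": -6.7, "x": 0.0175, "y": -0.2135, "z": -0.15, "claw": 100},
    {"ax": 0, "ay": 0, "az": -6.7, "x": 0.0175, "y": -0.2135, "z": -0.2, "claw": 100},
    {"ax": 0, "ay": 0, "az": -6.7, "x": 0.0175, "y": -0.2135, "z": -0.25, "claw": 100},
    {"ax": 0, "ay": 0, "az": -6.7, "x": 0.0175, "y": -0.2135, "z": -0.27, "claw": 100},
    {"ax": 0, "ay": 0, "az": -6.7, "x": 0.0175, "y": -0.2135, "z": -0.27, "claw": 100},
    {"ax": 0, "ay": 0, "az": -6.7, "x": 0.0175, "y": -0.2135, "z": -0.27, "claw": 100}
  ]
}}

```text
time_s: 3.7
tool_pos: [0.5022, -0.348, 0.1027]
tool_rot: [179.8, 0.0, 73.7]
force: [-0.2, -0.1, 0.6]
grip_width: 0.0872
```

```bash
python3 - <<'E'
from h import *
o=status.get_obs(); print(o['time_s'],o['qpos'].round(1),o['tool_pos'],o['tool_rot'])
c,im=snap('wrist','w3')
E
```

```text
3.7 [ -8.8  25.8  51.7  99.2 -22.1  65.6  33.1] [ 0.50221901 -0.34801695  0.10266314] [1.79843370e+02 4.71023346e-02 7.36729801e+01]
```

View pics/w3.png

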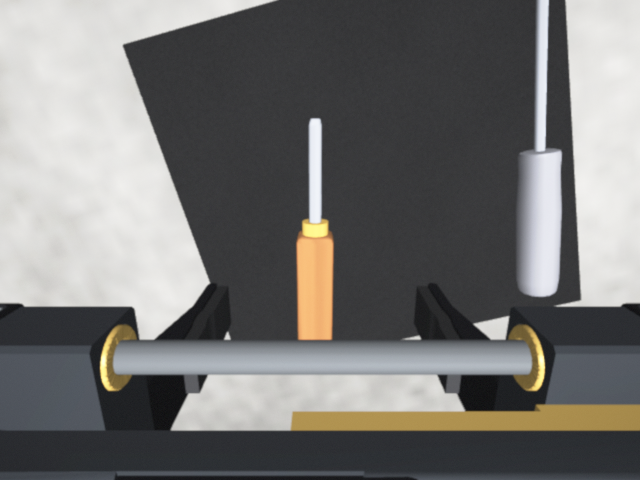

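```bash
python3 - <<'E'
from h import *
c,im=load('w3')
hsv=cv2.cvtColor(im,cv2.COLOR_BGR2HSV)
m=cv2.inRange(im,(170,170,170),(255,255,255));m[:,:300]=0;m[:,335:]=0;m[230:]=0;m[:60]=0
ys,xs=np.nonzero(m);print(ys.min(),ys.max(),xs[ys<135].mean(),xs[ys>205].mean())
tip=onz(c,(xs[ys<135].mean(),ys.min()-.5),.0155);b=onz(c,(xs[ys>205].mean(),221),.0155)
print(tip,b,np.degrees(np.arctan2(*(tip-b)[[1,0]])),np.linalg.norm(tip-b))
o=status.get_obs();print(o['time_s'],o['tool_pos'],o['tool_rot'])
h=np.arctan2(*(tip-b)[[1,0]]);u=np.array([np.cos(h),np.sin(h)])
print('grip',tip[:2]-.084*u,'center',tip[:2]-.112*u)
E
```

```text
119 223 314.6393442622951 314.9738219895288
[ 0.52284348 -0.26746214  0.0155    ] [ 0.50488874 -0.32847903  0.0155    ] 73.60302686291625 0.06360372296497155
3.75 [ 0.50226354 -0.34854548  0.1033586 ] [1.79759383e+02 5.59481717e-02 7.36365671e+01]
grip [ 0.49913106 -0.34804577] center [ 0.49122692 -0.37490698]
```

Request:
{"method": "step_arm", "body": {
  "series": [
    {"ax": 0, "ay": 0, "az": 0, "x": -0.003, "y": 0, "z": -0.03, "claw": 100},
    {"ax": 0, "ay": 0, "az": 0, "x": -0.003, "y": 0, "z": -0.06, "claw": 100},
    {"ax": 0, "ay": 0, "az": 0, "x": -0.003, "y": 0, "z": -0.08, "claw": 100},
    {"ax": 0, "ay": 0, "az": 0, "x": -0.003, "y": 0, "z": -0.09, "claw": 80},
    {"ax": 0, "ay": 0, "az": 0, "x": -0.003, "y": 0, "z": -0.09, "claw": 70},
    {"ax": 0, "ay": 0, "az": 0, "x": -0.003, "y": 0, "z": -0.09, "claw": 60}
  ],
  "squeeze": 60
}}

```text
time_s: 4.35
tool_pos: [0.4984, -0.3489, 0.0127]
tool_rot: [179.8, 0.0, 73.5]
force: [0.3, 0.3, 0.2]
grip_width: 0.0707
```

Request:
{"method": "step_arm", "body": {
  "series": [
    {"ax": 0, "ay": 0, "az": 0, "x": 0.0005, "y": 0.0005, "z": 0, "claw": 40},
    {"ax": 0, "ay": 0, "az": 0, "x": 0.0005, "y": 0.0005, "z": 0, "claw": 20},
    {"ax": 0, "ay": 0, "az": 0, "x": 0.0005, "y": 0.0005, "z": 0, "claw": 0},
    {"ax": 0, "ay": 0, "az": 0, "x": 0.0005, "y": 0.0005, "z": 0, "claw": 0},
    {"ax": 0, "ay": 0, "az": 0, "x": 0.0005, "y": 0.0005, "z": 0, "claw": 0},
    {"ax": 0, "ay": 0, "az": 0, "x": 0.0005, "y": 0.0005, "z": 0, "claw": 0},
    {"ax": 0, "ay": 0, "az": 0, "x": 0.0005, "y": 0.0005, "z": 0, "claw": 0}
  ],
  "squeeze": 60
}}

```text
time_s: 5.05
tool_pos: [0.4973, -0.348, 0.0115]
tool_rot: [179.9, 0.0, 73.5]
force: [-1.0, 0.2, 5.3]
grip_width: 0.0238
```

Request:
{"method": "step_arm", "body": {
  "series": [
    {"ax": 0, "ay": 0, "az": 0, "x": 0, "y": 0, "z": 0.02, "claw": 0},
    {"ax": 0, "ay": 0, "az": 0, "x": 0, "y": 0, "z": 0.05, "claw": 0},
    {"ax": 0, "ay": 0, "az": 2, "x": -0.005, "y": 0.03, "z": 0.084, "claw": 0},
    {"ax": 0, "ay": 0, "az": 4.8, "x": -0.01, "y": 0.07, "z": 0.084, "claw": 0},
    {"ax": 0, "ay": 0, "az": 4.8, "x": -0.017, "y": 0.11, "z": 0.084, "claw": 0},
    {"ax": 0, "ay": 0, "az": 4.8, "x": -0.023, "y": 0.15, "z": 0.084, "claw": 0},
    {"ax": 0, "ay": 0, "az": 4.8, "x": -0.027, "y": 0.18, "z": 0.084, "claw": 0},
    {"ax": 0, "ay": 0, "az": 4.8, "x": -0.027, "y": 0.186, "z": 0.084, "claw": 0},
    {"ax": 0, "ay": 0, "az": 4.8, "x": -0.027, "y": 0.186, "z": 0.084, "claw": 0},
    {"ax": 0, "ay": 0, "az": 4.8, "x": -0.027, "y": 0.186, "z": 0.084, "claw": 0}
  ]
}}

```text
time_s: 6.05
tool_pos: [0.4702, -0.1628, 0.0948]
tool_rot: [179.9, 0.0, 78.2]
force: [-0.3, 0.1, -1.0]
grip_width: 0.0238
```

```bash
python3 - <<'E'
from h import *
c,im=snap('wrist','w4')
o=status.get_obs(); print(o['time_s'],o['qpos'].round(1),o['tool_pos'],o['tool_rot'],o['force'])
snap('scene','s4');snap('top','t4')
E
```

```text
6.1 [-33.8   8.7  53.8 115.2  -8.1  59.8  12. ] [ 0.4700934  -0.16332864  0.09479295] [1.79954881e+02 6.51540144e-02 7.81751381e+01] [-0.55318147  0.22800729 -1.09896351]
```

View pics/w4.png

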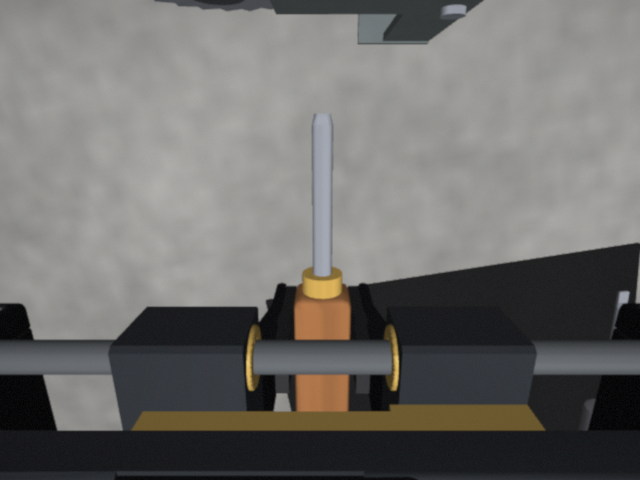

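View pics/s4.png

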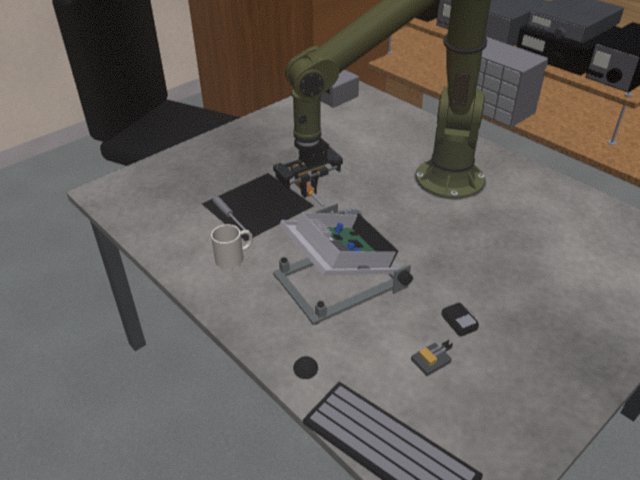

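Rod is held straight: tip at (322,113), steel base at (322,270). I'll raise so the guard's top and the rod share one view.

Request:
{"method": "step_arm", "body": {
  "series": [
    {"ax": 0, "ay": 0, "az": 0, "x": 0, "y": 0, "z": 0.05, "claw": 0},
    {"ax": 0, "ay": 0, "az": 0, "x": 0, "y": 0, "z": 0.1, "claw": 0},
    {"ax": 0, "ay": 0, "az": 0, "x": 0, "y": 0, "z": 0.1, "claw": 0},
    {"ax": 0, "ay": 0, "az": 0, "x": 0, "y": 0, "z": 0.1, "claw": 0},
    {"ax": 0, "ay": 0, "az": 0, "x": 0, "y": 0, "z": 0.1, "claw": 0}
  ]
}}

```text
time_s: 6.7
tool_pos: [0.4691, -0.1619, 0.1933]
tool_rot: [-179.9, 0.0, 78.2]
force: [1.1, 0.2, -1.1]
grip_width: 0.0238
```

```bash
python3 - <<'E'
from h import *
c,im=snap('wrist','w5')
o=status.get_obs(); print(o['time_s'],o['tool_pos'],o['tool_rot'],o['force'])
cv2.imwrite('pics/w5a.png',cv2.resize(im[0:130,180:500],None,fx=2.5,fy=2.5,interpolation=cv2.INTER_CUBIC))
E
```

```text
6.75 [ 0.4688725  -0.16173974  0.19306421] [-1.79841494e+02  4.65588480e-02  7.82412160e+01] [-0.70346201 -0.15201821 -1.37188697]
```

View pics/w5a.png

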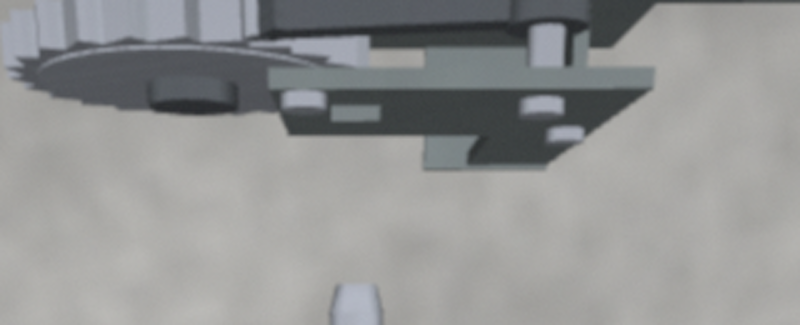

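The slot shows clearly at crop (331–381, 104–122), i.e. u≈322.4. The rod tip at u≈322.6 lines up with it, and the guard edge is level in the image.

```bash
python3 - <<'E'
from h import *
c,im=load('w5')
f=lambda u,v,s=2.5,ox=180,oy=0:(ox+(u+.5)/s-.5,oy+(v+.5)/s-.5)
L=onz(c,f(271,88),.126);Rr=onz(c,f(653,88),.126)
yaw=np.arctan2(*(Rr-L)[[1,0]]);print(L,Rr,np.linalg.norm(L-Rr),np.degrees(yaw))
Rz=rot([0,0,np.degrees(yaw)]);o=(L+Rr)/2-Rz@np.array([-.044,-.154,.126]);print('origin',o)
S=lambda p:o+Rz@np.array(p)
for x in(-.072,-.060):
  for z in(.108,.089):
    for y in(-.154,-.150): u=proj(c,S([x,y,z])); print(x,z,y,((u-[180,0])*2.5).round(1))
print('slot',S([-.066,-.154,.0985]))
ob=status.get_obs();T=rot(ob['tool_rot'])
# tip in tool frame at tool z offset -0.0035
ut=f(357,283); e,d=ray(c,ut)
z0=ob['tool_pos'][2]+.0035
P=onz(c,ut,z0);print('tip world',P,'tool',T.T@(P-ob['tool_pos']))
print('tip in stand',Rz.T@(P-o),'tool yaw',ob['tool_rot'][2],'stand y heading',90+np.degrees(yaw))
# full rod geometry from w5: columns
g=im[:,:,::-1].astype(int)
m=(im.min(2)>120).astype(np.uint8)
for r in (120,140,170,200,230,260): 
    xs=np.nonzero(m[r,300:345])[0]+300; print(r, xs.min() if len(xs) else None, xs.max() if len(xs) else None)
E
```

```text
[ 0.47826644 -0.03677384  0.126     ] [ 0.55595583 -0.0528816   0.126     ] 0.07934166763125487 -11.713481118810591
origin [0.59145956 0.09703246 0.        ]
-0.072 0.108 -0.154 [328.8 104.1]
-0.072 0.108 -0.15 [328.6  84.3]
-0.072 0.089 -0.154 [330.9 119.2]
-0.072 0.089 -0.15 [330.8 101. ]
-0.06 0.108 -0.154 [382.  104.1]
-0.06 0.108 -0.15 [382.1  84.3]
-0.06 0.089 -0.154 [380.  119.2]
-0.06 0.089 -0.15 [380.1 101. ]
slot [ 0.49556928 -0.04036133  0.0985    ]
tip world [ 0.48774823 -0.07914865  0.19656421] tool [ 0.08470171  0.00163834 -0.00357338]
tip in stand [-0.06578367 -0.19356739  0.19656421] tool yaw 78.24121597182479 stand y heading 78.28651888118941
120 300 344
140 300 344
170 300 344
200 300 344
230 300 344
260 314 330
```

View pics/w5.png

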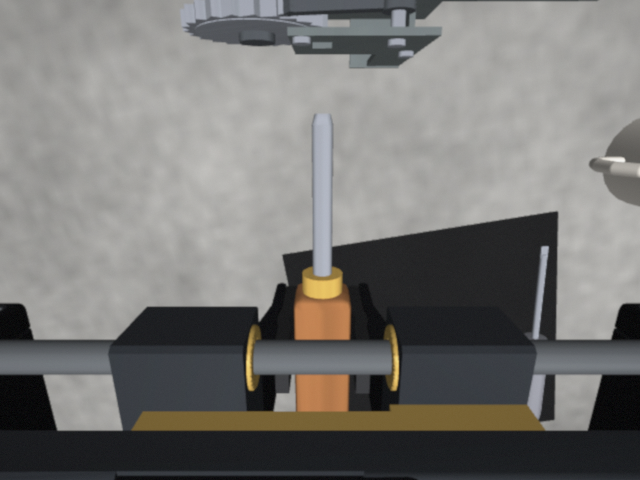

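Request:
{"method": "step_arm", "body": {
  "series": [
    {"ax": 0, "ay": 0, "az": 0, "x": 0, "y": 0, "z": -0.05, "claw": 0},
    {"ax": 0, "ay": 0, "az": 0, "x": 0, "y": 0, "z": -0.1, "claw": 0},
    {"ax": 0, "ay": 0, "az": 0, "x": 0, "y": 0, "z": -0.102, "claw": 0},
    {"ax": 0, "ay": 0, "az": 0, "x": 0, "y": 0, "z": -0.102, "claw": 0},
    {"ax": 0, "ay": 0, "az": 0, "x": 0, "y": 0, "z": -0.102, "claw": 0},
    {"ax": 0, "ay": 0, "az": 0, "x": 0, "y": 0, "z": -0.102, "claw": 0},
    {"ax": 0, "ay": 0, "az": 0, "x": 0, "y": 0, "z": -0.102, "claw": 0}
  ]
}}

```text
time_s: 7.45
tool_pos: [0.4714, -0.1617, 0.0943]
tool_rot: [179.8, -0.1, 78.3]
force: [0.1, 0.2, -1.0]
grip_width: 0.0233
```

```bash
cat >> h.py <<'E'
YAW=-11.71; O=np.array([.59146,.09703,0]); RS=rot([0,0,YAW])
def tipstand(ob=None):
    ob=ob or status.get_obs(); T=rot(ob['tool_rot'])
    P=ob['tool_pos']+T@np.array([.0847,.0016,-.0035]); d=RS.T@(T[:,0])
    return (RS.T@(P-O)*1000).round(2), np.degrees(d[[0,2]]).round(2)
E
python3 - <<'E'
from h import *
for i in range(4):
    c,im=snap('wrist','w6')
    o=status.get_obs(); print(o['time_s'],o['tool_pos'].round(4),o['tool_rot'].round(2),o['force'].round(1),tipstand(o))
E
```

```text
7.5 [ 0.4711 -0.1616  0.094 ] [ 1.7984e+02 -7.0000e-02  7.8310e+01] [ 0.6 -0.5 -1.1] (array([ -63.78, -192.93,   97.64]), array([-0.02,  0.07]))
7.55 [ 0.4709 -0.1615  0.0937] [ 1.7987e+02 -6.0000e-02  7.8320e+01] [ 0.3  0.4 -1.3] (array([ -64.07, -192.94,   97.28]), array([-0.03,  0.06]))
7.6 [ 0.4706 -0.1615  0.0934] [ 1.799e+02 -5.000e-02  7.831e+01] [ 0.5 -0.1 -1.3] (array([ -64.28, -192.96,   97.  ]), array([-0.02,  0.05]))
7.65 [ 0.4704 -0.1614  0.0932] [ 1.7994e+02 -4.0000e-02  7.8310e+01] [ 0.6  0.7 -0.8] (array([ -64.52, -192.95,   96.72]), array([-0.02,  0.04]))
```

Request:
{"method": "step_arm", "body": {
  "series": [
    {"ax": 0, "ay": 0, "az": 0, "x": 0.001, "y": 0.005, "z": 0, "claw": 0},
    {"ax": 0, "ay": 0, "az": 0, "x": 0.002, "y": 0.01, "z": 0, "claw": 0},
    {"ax": 0, "ay": 0, "az": 0, "x": 0.004, "y": 0.0196, "z": 0, "claw": 0},
    {"ax": 0, "ay": 0, "az": 0, "x": 0.006, "y": 0.029, "z": 0, "claw": 0},
    {"ax": 0, "ay": 0, "az": 0, "x": 0.006, "y": 0.029, "z": 0, "claw": 0},
    {"ax": 0, "ay": 0, "az": 0, "x": 0.006, "y": 0.029, "z": 0, "claw": 0},
    {"ax": 0, "ay": 0, "az": 0, "x": 0.006, "y": 0.029, "z": 0, "claw": 0},
    {"ax": 0, "ay": 0, "az": 0, "x": 0.006, "y": 0.029, "z": 0, "claw": 0},
    {"ax": 0, "ay": 0, "az": 0, "x": 0.006, "y": 0.029, "z": 0, "claw": 0},
    {"ax": 0, "ay": 0, "az": 0, "x": 0.006, "y": 0.029, "z": 0, "claw": 0}
  ]
}}

```text
time_s: 8.65
tool_pos: [0.476, -0.1328, 0.0926]
tool_rot: [180.0, 0.0, 78.3]
force: [0.2, -0.0, -1.2]
grip_width: 0.0234
```

```bash
python3 - <<'E'
from h import *
for i in range(2):
    c,im=snap('wrist','w7')
    o=status.get_obs(); print(o['time_s'],o['tool_pos'].round(4),o['tool_rot'].round(2),o['force'].round(1),tipstand(o))
snap('top','t7')
E
```

```text
8.7 [ 0.476  -0.1328  0.0926] [180.     0.    78.28] [0.3 0.5 0.2] (array([ -64.84, -163.75,   96.07]), array([ 0.01, -0.  ]))
8.75 [ 0.476  -0.1327  0.0926] [1.800e+02 1.000e-02 7.828e+01] [-0.3 -0.2 -0.6] (array([ -64.82, -163.7 ,   96.08]), array([ 0.01, -0.01]))
```

View pics/w7.png

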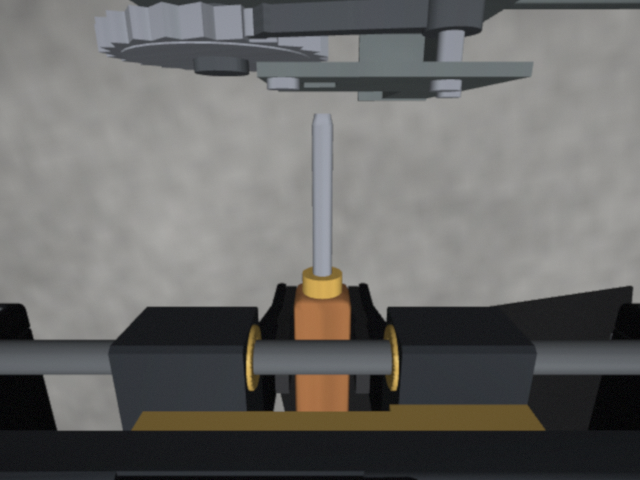

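Slot centre is at about u=319.5 and the rod at 321.8 (3.4 px/mm). A −1 mm correction in x is needed before entering.

Request:
{"method": "step_arm", "body": {
  "series": [
    {"ax": 0, "ay": 0, "az": 0, "x": -0.001, "y": 0, "z": 0, "claw": 0},
    {"ax": 0, "ay": 0, "az": 0, "x": -0.001, "y": 0, "z": 0, "claw": 0},
    {"ax": 0, "ay": 0, "az": 0, "x": -0.001, "y": 0, "z": 0, "claw": 0},
    {"ax": 0, "ay": 0, "az": 0, "x": -0.0006, "y": 0.002, "z": 0, "claw": 0},
    {"ax": 0, "ay": 0, "az": 0, "x": 0, "y": 0.005, "z": 0, "claw": 0},
    {"ax": 0, "ay": 0, "az": 0, "x": 0.0006, "y": 0.008, "z": 0, "claw": 0},
    {"ax": 0, "ay": 0, "az": 0, "x": 0.0012, "y": 0.011, "z": 0, "claw": 0},
    {"ax": 0, "ay": 0, "az": 0, "x": 0.0018, "y": 0.014, "z": 0, "claw": 0},
    {"ax": 0, "ay": 0, "az": 0, "x": 0.0018, "y": 0.014, "z": 0, "claw": 0},
    {"ax": 0, "ay": 0, "az": 0, "x": 0.0018, "y": 0.014, "z": 0, "claw": 0}
  ]
}}

```text
time_s: 9.8
tool_pos: [0.4778, -0.1185, 0.0926]
tool_rot: [180.0, 0.0, 78.3]
force: [1.1, 0.2, -1.1]
grip_width: 0.0237
```

```bash
python3 - <<'E'
from h import *
for i in range(2):
    c,im=snap('wrist','w8')
    o=status.get_obs(); print(o['time_s'],o['tool_pos'].round(4),o['tool_rot'].round(2),o['force'].round(1),tipstand(o))
cv2.imwrite('pics/w8a.png',cv2.resize(im[20:150,220:420],None,fx=4,fy=4,interpolation=cv2.INTER_CUBIC))
E
```

```text
9.85 [ 0.4778 -0.1186  0.0926] [1.80e+02 1.00e-02 7.83e+01] [-0.4 -0.3 -0.7] (array([ -65.94, -149.53,   96.08]), array([-0.01, -0.01]))
9.9 [ 0.4778 -0.1187  0.0926] [1.7999e+02 1.0000e-02 7.8290e+01] [ 0.6  0.7 -1.3] (array([ -65.9 , -149.61,   96.1 ]), array([ 0.  , -0.01]))
```

View pics/w8a.png

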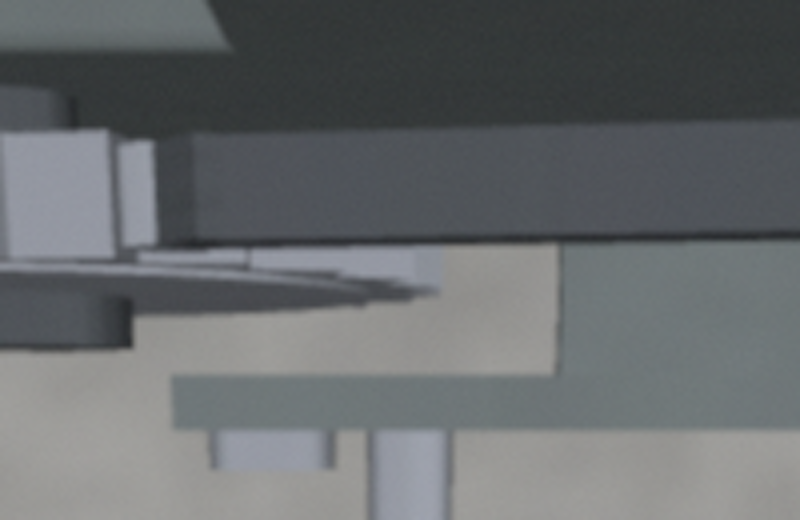

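The rod is at the slot mouth with no contact force, so I continue in.

Request:
{"method": "step_arm", "body": {
  "series": [
    {"ax": 0, "ay": 0, "az": 0, "x": 0.0006, "y": 0.003, "z": 0, "claw": 0},
    {"ax": 0, "ay": 0, "az": 0, "x": 0.0012, "y": 0.006, "z": 0, "claw": 0},
    {"ax": 0, "ay": 0, "az": 0, "x": 0.0019, "y": 0.009, "z": 0, "claw": 0},
    {"ax": 0, "ay": 0, "az": 0, "x": 0.0025, "y": 0.012, "z": 0, "claw": 0},
    {"ax": 0, "ay": 0, "az": 0, "x": 0.0025, "y": 0.012, "z": 0, "claw": 0},
    {"ax": 0, "ay": 0, "az": 0, "x": 0.0025, "y": 0.012, "z": 0, "claw": 0}
  ]
}}

```text
time_s: 10.5
tool_pos: [0.4803, -0.1065, 0.0926]
tool_rot: [180.0, 0.0, 78.3]
force: [0.5, -0.5, -1.6]
grip_width: 0.0234
```

```bash
python3 - <<'E'
from h import *
for i in range(2):
    c,im=snap('wrist','w9')
    o=status.get_obs(); print(o['time_s'],o['tool_pos'].round(4),o['tool_rot'].round(2),o['force'].round(1),tipstand(o))
cv2.imwrite('pics/w9a.png',cv2.resize(im[20:150,220:420],None,fx=4,fy=4,interpolation=cv2.INTER_CUBIC))
E
```

```text
10.55 [ 0.4803 -0.1066  0.0926] [1.80e+02 1.00e-02 7.83e+01] [ 0.6  0.5 -1.2] (array([ -65.94, -137.26,   96.06]), array([-0.01, -0.01]))
10.6 [ 0.4803 -0.1067  0.0926] [1.7999e+02 1.0000e-02 7.8290e+01] [-0.  -0.5 -0.8] (array([ -65.9 , -137.35,   96.08]), array([-0.  , -0.01]))
```

View pics/w9a.png

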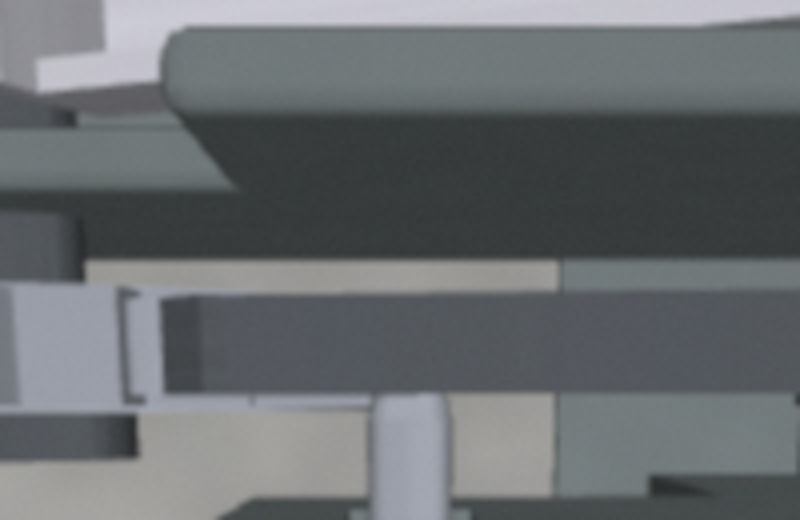

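The rod is centred in the slot, with its tip just passing under the pawl and no force. Continuing to about 29 mm in.

Request:
{"method": "step_arm", "body": {
  "series": [
    {"ax": 0, "ay": 0, "az": 0, "x": 0.0006, "y": 0.003, "z": 0, "claw": 0},
    {"ax": 0, "ay": 0, "az": 0, "x": 0.0012, "y": 0.006, "z": 0, "claw": 0},
    {"ax": 0, "ay": 0, "az": 0, "x": 0.0019, "y": 0.009, "z": 0, "claw": 0},
    {"ax": 0, "ay": 0, "az": 0, "x": 0.0025, "y": 0.012, "z": 0, "claw": 0},
    {"ax": 0, "ay": 0, "az": 0, "x": 0.0025, "y": 0.012, "z": 0, "claw": 0},
    {"ax": 0, "ay": 0, "az": 0, "x": 0.0025, "y": 0.012, "z": 0, "claw": 0},
    {"ax": 0, "ay": 0, "az": 0, "x": 0.0025, "y": 0.012, "z": 0, "claw": 0}
  ]
}}

```text
time_s: 11.3
tool_pos: [0.4828, -0.0947, 0.0926]
tool_rot: [180.0, 0.0, 78.3]
force: [0.1, -0.4, -1.1]
grip_width: 0.0237
```

```bash
python3 - <<'E'
from h import *
for i in range(2):
    c,im=snap('wrist','w10')
    o=status.get_obs(); print(o['time_s'],o['tool_pos'].round(4),o['tool_rot'].round(2),o['force'].round(1),o['wrist_torque'].round(2),tipstand(o))
cv2.imwrite('pics/w10a.png',cv2.resize(im[0:150,220:420],None,fx=4,fy=4,interpolation=cv2.INTER_CUBIC))
E
```

```text
11.35 [ 0.4828 -0.0947  0.0926] [1.800e+02 1.000e-02 7.828e+01] [-0.3  0.5 -1.2] [-0.14  0.08  0.02] (array([ -65.9 , -125.14,   96.07]), array([ 0.01, -0.01]))
11.4 [ 0.4828 -0.0947  0.0926] [1.7999e+02 1.0000e-02 7.8280e+01] [-0.8 -0.4 -1.4] [-0.07  0.06  0.07] (array([ -65.87, -125.13,   96.07]), array([ 0.01, -0.01]))
```

View pics/w10a.png

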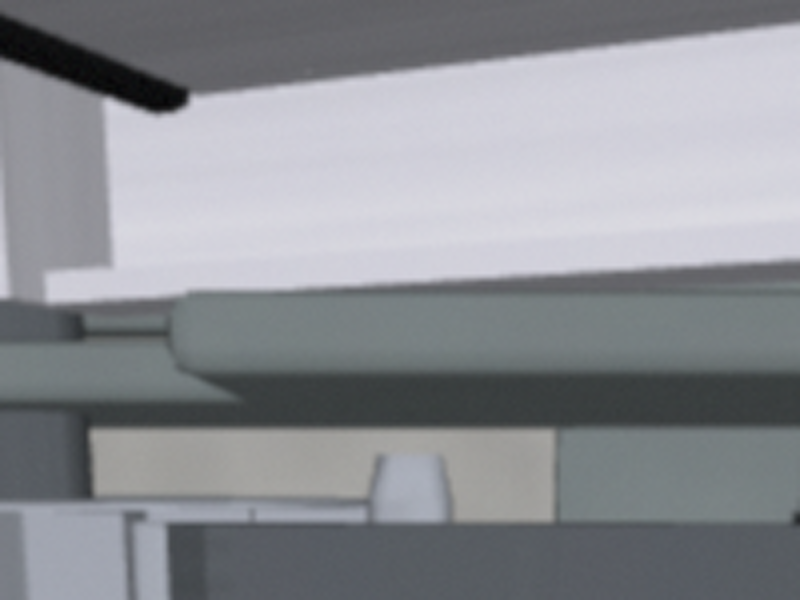

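The tip shows past the pawl, 28.9 mm in, with a clear gap to the cheek and no contact. I'll lift gently now.

Request:
{"method": "step_arm", "body": {
  "series": [
    {"ax": 0, "ay": 0, "az": 0, "x": 0, "y": 0, "z": 0.0005, "claw": 0},
    {"ax": 0, "ay": 0, "az": 0, "x": 0, "y": 0, "z": 0.001, "claw": 0},
    {"ax": 0, "ay": 0, "az": 0, "x": 0, "y": 0, "z": 0.0015, "claw": 0},
    {"ax": 0, "ay": 0, "az": 0, "x": 0, "y": 0, "z": 0.002, "claw": 0},
    {"ax": 0, "ay": 0, "az": 0, "x": 0, "y": 0, "z": 0.0025, "claw": 0},
    {"ax": 0, "ay": 0, "az": 0, "x": 0, "y": 0, "z": 0.003, "claw": 0},
    {"ax": 0, "ay": 0, "az": 0, "x": 0, "y": 0, "z": 0.003, "claw": 0},
    {"ax": 0, "ay": 0, "az": 0, "x": 0, "y": 0, "z": 0.003, "claw": 0}
  ]
}}

```text
time_s: 12.2
tool_pos: [0.4828, -0.0946, 0.0956]
tool_rot: [180.0, 0.0, 78.3]
force: [0.4, -0.4, -1.4]
grip_width: 0.0238
```

```bash
cat > st.py <<'E'
from h import *
o=status.get_obs(); print(o['time_s'],o['tool_pos'].round(4),o['tool_rot'].round(2),o['force'].round(1),o['wrist_torque'].round(2),tipstand(o))
E
python3 st.py
```

```text
12.2 [ 0.4828 -0.0946  0.0956] [1.80e+02 1.00e-02 7.83e+01] [ 0.4 -0.4 -1.4] [-0.15  0.03 -0.01] (array([ -65.91, -124.98,   99.05]), array([-0.01, -0.01]))
```

Request:
{"method": "step_arm", "body": {
  "series": [
    {"ax": 0, "ay": 0, "az": 0, "x": 0, "y": 0, "z": 0.0003, "claw": 0},
    {"ax": 0, "ay": 0, "az": 0, "x": 0, "y": 0, "z": 0.0006, "claw": 0},
    {"ax": 0, "ay": 0, "az": 0, "x": 0, "y": 0, "z": 0.0009, "claw": 0},
    {"ax": 0, "ay": 0, "az": 0, "x": 0, "y": 0, "z": 0.0012, "claw": 0},
    {"ax": 0, "ay": 0, "az": 0, "x": 0, "y": 0, "z": 0.0015, "claw": 0},
    {"ax": 0, "ay": 0, "az": 0, "x": 0, "y": 0, "z": 0.0015, "claw": 0},
    {"ax": 0, "ay": 0, "az": 0, "x": 0, "y": 0, "z": 0.0015, "claw": 0}
  ]
}}

```text
time_s: 12.9
tool_pos: [0.4826, -0.0945, 0.097]
tool_rot: [-180.0, 0.0, 78.3]
force: [-0.5, -0.8, -4.2]
grip_width: 0.0235
```

```bash
python3 st.py
```

```text
12.9 [ 0.4826 -0.0945  0.097 ] [-1.7998e+02  1.0000e-02  7.8310e+01] [-0.5 -0.8 -4.2] [-0.28  0.08  0.01] (array([ -66.13, -124.98,  100.51]), array([-0.02, -0.01]))
```

Request:
{"method": "step_arm", "body": {
  "series": [
    {"ax": 0, "ay": 0, "az": 0, "x": 0, "y": 0, "z": 0.0003, "claw": 0},
    {"ax": 0, "ay": 0, "az": 0, "x": 0, "y": 0, "z": 0.0006, "claw": 0},
    {"ax": 0, "ay": 0, "az": 0, "x": 0, "y": 0, "z": 0.0006, "claw": 0},
    {"ax": 0, "ay": 0, "az": 0, "x": 0, "y": 0, "z": 0.0006, "claw": 0}
  ]
}}

```text
time_s: 13.3
tool_pos: [0.4832, -0.0946, 0.098]
tool_rot: [180.0, -0.0, 78.3]
force: [0.5, -0.2, -1.2]
grip_width: 0.0241
```

```bash
python3 st.py;python3 -c "
from h import *
c,im=snap('wrist','w11');cv2.imwrite('pics/w11a.png',cv2.resize(im[0:150,220:420],None,fx=4,fy=4,interpolation=cv2.INTER_CUBIC))"
```

```text
13.3 [ 0.4832 -0.0946  0.098 ] [ 1.7995e+02 -2.0000e-02  7.8290e+01] [ 0.5 -0.2 -1.2] [-0.07  0.04 -0.03] (array([ -65.5 , -124.88,  101.52]), array([0.  , 0.02]))
```

View pics/w11a.png

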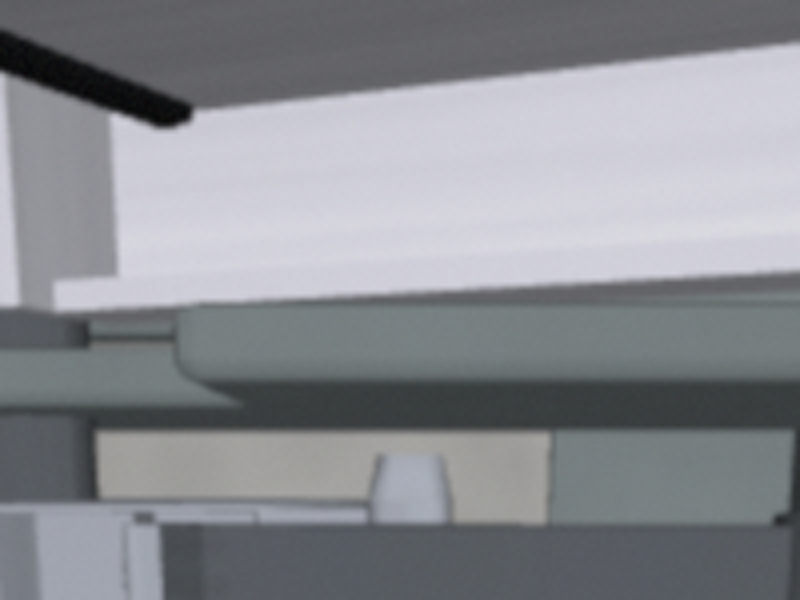

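The pawl broke free, with force back to about zero, so I raise on towards clear.

Request:
{"method": "step_arm", "body": {
  "series": [
    {"ax": 0, "ay": 0, "az": 0, "x": 0, "y": 0, "z": 0.0003, "claw": 0},
    {"ax": 0, "ay": 0, "az": 0, "x": 0, "y": 0, "z": 0.0006, "claw": 0},
    {"ax": 0, "ay": 0, "az": 0, "x": 0, "y": 0, "z": 0.0009, "claw": 0},
    {"ax": 0, "ay": 0, "az": 0, "x": 0, "y": 0, "z": 0.0012, "claw": 0},
    {"ax": 0, "ay": 0, "az": 0, "x": 0, "y": 0, "z": 0.0012, "claw": 0}
  ]
}}

```text
time_s: 13.85
tool_pos: [0.483, -0.0946, 0.0989]
tool_rot: [180.0, 0.0, 78.3]
force: [0.0, -0.6, -2.2]
grip_width: 0.0235
```

```bash
python3 st.py;python3 -c "
from h import *
c,im=snap('wrist','w12');cv2.imwrite('pics/w12a.png',cv2.resize(im[0:150,220:420],None,fx=4,fy=4,interpolation=cv2.INTER_CUBIC))
snap('top','t12')"; python3 st.py
```

```text
13.85 [ 0.483  -0.0946  0.0989] [179.97   0.    78.3 ] [ 0.  -0.6 -2.2] [-0.15 -0.05 -0.04] (array([ -65.72, -124.92,  102.42]), array([-0.01, -0.  ]))
13.95 [ 0.4829 -0.0946  0.0989] [179.98   0.    78.3 ] [-0.1  0.2 -2.3] [-0.15 -0.1  -0.02] (array([ -65.79, -124.94,  102.37]), array([-0.01, -0.  ]))
```

View pics/w12a.png

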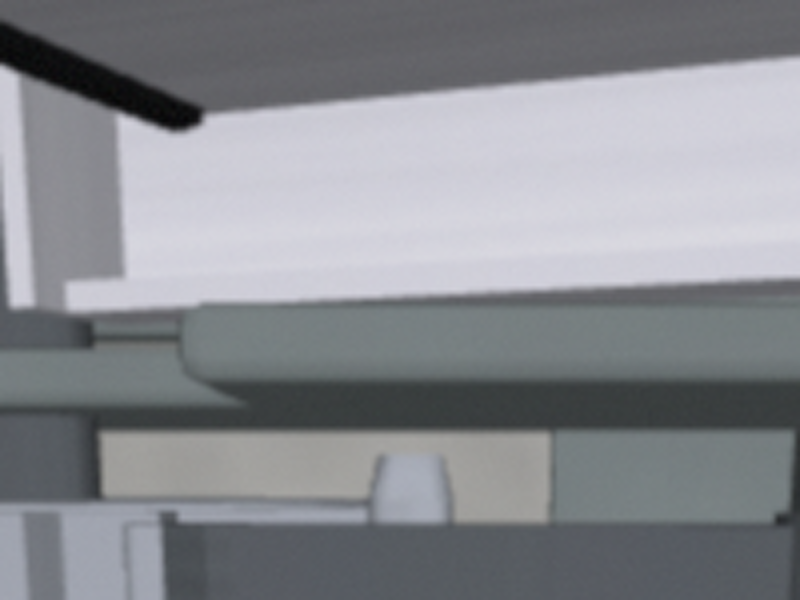

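The wheel teeth and tray edge have shifted between frames, so the tray has started sinking. I'll add a little margin and hold.

Request:
{"method": "step_arm", "body": {
  "series": [
    {"ax": 0, "ay": 0, "az": 0, "x": 0, "y": 0, "z": 0.0003, "claw": 0},
    {"ax": 0, "ay": 0, "az": 0, "x": 0, "y": 0, "z": 0.0006, "claw": 0},
    {"ax": 0, "ay": 0, "az": 0, "x": 0, "y": 0, "z": 0.0006, "claw": 0},
    {"ax": 0, "ay": 0, "az": 0, "x": 0, "y": 0, "z": 0.0006, "claw": 0},
    {"ax": 0, "ay": 0, "az": 0, "x": 0, "y": 0, "z": 0.0006, "claw": 0}
  ]
}}

```text
time_s: 14.45
tool_pos: [0.4828, -0.0945, 0.0995]
tool_rot: [180.0, 0.0, 78.3]
force: [0.7, -0.2, -2.6]
grip_width: 0.0234
```

```bash
python3 st.py;python3 -c "
from h import *
c,im=snap('wrist','w13');a=cv2.resize(im[0:150,220:420],None,fx=3,fy=3)
_,t=snap('scene','s13');b=cv2.resize(t[170:330,250:430],None,fx=2.5,fy=2.5)
_,p=snap('top','t13');
cv2.imwrite('pics/w13a.png',a);cv2.imwrite('pics/s13a.png',b)"; python3 st.py
```

```text
14.45 [ 0.4828 -0.0945  0.0995] [180.    0.   78.3] [ 0.7 -0.2 -2.6] [-0.23 -0.13 -0.07] (array([ -65.9 , -124.94,  102.96]), array([-0.01, -0.  ]))
14.6 [ 0.4828 -0.0945  0.0995] [180.    0.   78.3] [ 1.5  0.6 -2.2] [-0.22 -0.11 -0.09] (array([ -65.91, -124.93,  102.97]), array([-0.01, -0.  ]))
```

View pics/w13a.png

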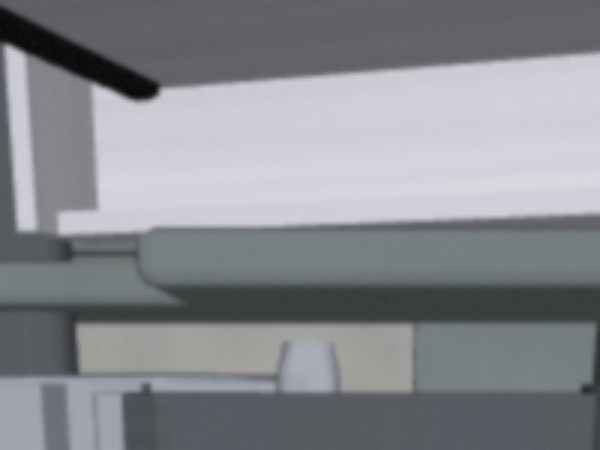

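View pics/s13a.png

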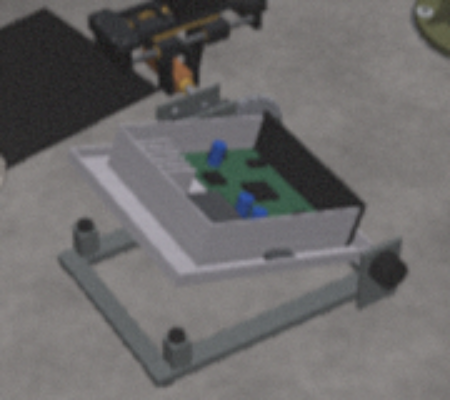

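The tray is sinking, so I hold.

Request:
{"method": "step_arm", "body": {
  "series": [
    {"ax": 0, "ay": 0, "az": 0, "x": 0, "y": 0, "z": 0, "claw": 0},
    {"ax": 0, "ay": 0, "az": 0, "x": 0, "y": 0, "z": 0, "claw": 0},
    {"ax": 0, "ay": 0, "az": 0, "x": 0, "y": 0, "z": 0, "claw": 0},
    {"ax": 0, "ay": 0, "az": 0, "x": 0, "y": 0, "z": 0, "claw": 0},
    {"ax": 0, "ay": 0, "az": 0, "x": 0, "y": 0, "z": 0, "claw": 0},
    {"ax": 0, "ay": 0, "az": 0, "x": 0, "y": 0, "z": 0, "claw": 0},
    {"ax": 0, "ay": 0, "az": 0, "x": 0, "y": 0, "z": 0, "claw": 0},
    {"ax": 0, "ay": 0, "az": 0, "x": 0, "y": 0, "z": 0, "claw": 0},
    {"ax": 0, "ay": 0, "az": 0, "x": 0, "y": 0, "z": 0, "claw": 0},
    {"ax": 0, "ay": 0, "az": 0, "x": 0, "y": 0, "z": 0, "claw": 0}
  ]
}}

```text
time_s: 15.6
tool_pos: [0.4828, -0.0945, 0.0995]
tool_rot: [180.0, 0.0, 78.3]
force: [0.8, 0.1, -1.9]
grip_width: 0.0235
```

```bash
python3 st.py;python3 -c "
from h import *
_,t=snap('scene','s14');b=cv2.resize(t[170:330,250:430],None,fx=2.5,fy=2.5)
cv2.imwrite('pics/s14a.png',b)"; python3 st.py
```

```text
15.6 [ 0.4828 -0.0945  0.0995] [180.    0.   78.3] [ 0.8  0.1 -1.9] [-0.23 -0.08 -0.09] (array([ -65.9 , -124.92,  102.98]), array([-0.01, -0.  ]))
15.65 [ 0.4828 -0.0946  0.0995] [179.99   0.    78.3 ] [ 0.8 -0.6 -3.3] [-0.23 -0.1  -0.03] (array([ -65.89, -124.95,  102.98]), array([-0.01, -0.  ]))
```

View pics/s14a.png

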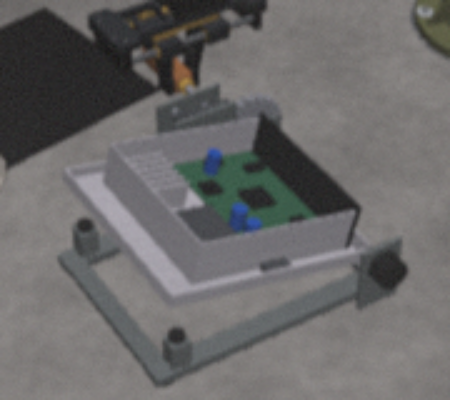

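Request:
{"method": "step_arm", "body": {
  "series": [
    {"ax": 0, "ay": 0, "az": 0, "x": 0, "y": 0, "z": 0, "claw": 0},
    {"ax": 0, "ay": 0, "az": 0, "x": 0, "y": 0, "z": 0, "claw": 0},
    {"ax": 0, "ay": 0, "az": 0, "x": 0, "y": 0, "z": 0, "claw": 0},
    {"ax": 0, "ay": 0, "az": 0, "x": 0, "y": 0, "z": 0, "claw": 0},
    {"ax": 0, "ay": 0, "az": 0, "x": 0, "y": 0, "z": 0, "claw": 0},
    {"ax": 0, "ay": 0, "az": 0, "x": 0, "y": 0, "z": 0, "claw": 0},
    {"ax": 0, "ay": 0, "az": 0, "x": 0, "y": 0, "z": 0, "claw": 0},
    {"ax": 0, "ay": 0, "az": 0, "x": 0, "y": 0, "z": 0, "claw": 0},
    {"ax": 0, "ay": 0, "az": 0, "x": 0, "y": 0, "z": 0, "claw": 0},
    {"ax": 0, "ay": 0, "az": 0, "x": 0, "y": 0, "z": 0, "claw": 0},
    {"ax": 0, "ay": 0, "az": 0, "x": 0, "y": 0, "z": 0, "claw": 0},
    {"ax": 0, "ay": 0, "az": 0, "x": 0, "y": 0, "z": 0, "claw": 0}
  ]
}}

```text
time_s: 16.85
tool_pos: [0.4828, -0.0945, 0.0995]
tool_rot: [180.0, -0.0, 78.3]
force: [1.2, 0.5, -1.7]
grip_width: 0.0235
```

Request:
{"method": "step_arm", "body": {
  "series": [
    {"ax": 0, "ay": 0, "az": 0, "x": 0, "y": 0, "z": 0, "claw": 0},
    {"ax": 0, "ay": 0, "az": 0, "x": 0, "y": 0, "z": 0, "claw": 0},
    {"ax": 0, "ay": 0, "az": 0, "x": 0, "y": 0, "z": 0, "claw": 0},
    {"ax": 0, "ay": 0, "az": 0, "x": 0, "y": 0, "z": 0, "claw": 0},
    {"ax": 0, "ay": 0, "az": 0, "x": 0, "y": 0, "z": 0, "claw": 0},
    {"ax": 0, "ay": 0, "az": 0, "x": 0, "y": 0, "z": 0, "claw": 0},
    {"ax": 0, "ay": 0, "az": 0, "x": 0, "y": 0, "z": 0, "claw": 0},
    {"ax": 0, "ay": 0, "az": 0, "x": 0, "y": 0, "z": 0, "claw": 0},
    {"ax": 0, "ay": 0, "az": 0, "x": 0, "y": 0, "z": 0, "claw": 0},
    {"ax": 0, "ay": 0, "az": 0, "x": 0, "y": 0, "z": 0, "claw": 0},
    {"ax": 0, "ay": 0, "az": 0, "x": 0, "y": 0, "z": 0, "claw": 0},
    {"ax": 0, "ay": 0, "az": 0, "x": 0, "y": 0, "z": 0, "claw": 0}
  ]
}}

```text
time_s: 18.05
tool_pos: [0.4828, -0.0945, 0.0995]
tool_rot: [180.0, 0.0, 78.3]
force: [1.6, -0.1, -2.3]
grip_width: 0.0236
```

```bash
python3 st.py;python3 -c "
from h import *
_,t=snap('scene','s15');b=cv2.resize(t[170:330,250:430],None,fx=2.5,fy=2.5)
cv2.imwrite('pics/s15a.png',b)"; python3 st.py
```

```text
18.05 [ 0.4828 -0.0945  0.0995] [180.    0.   78.3] [ 1.6 -0.1 -2.3] [-0.21 -0.07 -0.09] (array([ -65.9 , -124.93,  102.98]), array([-0.01, -0.  ]))
18.1 [ 0.4828 -0.0945  0.0995] [180.   -0.   78.3] [ 1.3  0.1 -2.4] [-0.24 -0.1  -0.04] (array([ -65.92, -124.91,  102.98]), array([-0.01,  0.  ]))
```

View pics/s15a.png

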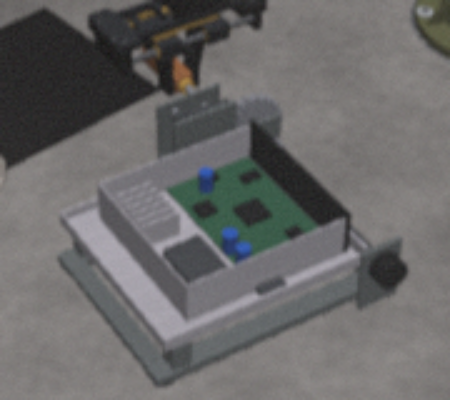

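Nearly down; hold more.

Request:
{"method": "step_arm", "body": {
  "series": [
    {"ax": 0, "ay": 0, "az": 0, "x": 0, "y": 0, "z": 0, "claw": 0},
    {"ax": 0, "ay": 0, "az": 0, "x": 0, "y": 0, "z": 0, "claw": 0},
    {"ax": 0, "ay": 0, "az": 0, "x": 0, "y": 0, "z": 0, "claw": 0},
    {"ax": 0, "ay": 0, "az": 0, "x": 0, "y": 0, "z": 0, "claw": 0},
    {"ax": 0, "ay": 0, "az": 0, "x": 0, "y": 0, "z": 0, "claw": 0},
    {"ax": 0, "ay": 0, "az": 0, "x": 0, "y": 0, "z": 0, "claw": 0},
    {"ax": 0, "ay": 0, "az": 0, "x": 0, "y": 0, "z": 0, "claw": 0},
    {"ax": 0, "ay": 0, "az": 0, "x": 0, "y": 0, "z": 0, "claw": 0},
    {"ax": 0, "ay": 0, "az": 0, "x": 0, "y": 0, "z": 0, "claw": 0},
    {"ax": 0, "ay": 0, "az": 0, "x": 0, "y": 0, "z": 0, "claw": 0},
    {"ax": 0, "ay": 0, "az": 0, "x": 0, "y": 0, "z": 0, "claw": 0},
    {"ax": 0, "ay": 0, "az": 0, "x": 0, "y": 0, "z": 0, "claw": 0}
  ]
}}

```text
time_s: 19.3
tool_pos: [0.4828, -0.0946, 0.0995]
tool_rot: [180.0, 0.0, 78.3]
force: [0.5, 0.4, -2.0]
grip_width: 0.0236
```

Request:
{"method": "step_arm", "body": {
  "series": [
    {"ax": 0, "ay": 0, "az": 0, "x": 0, "y": 0, "z": 0, "claw": 0},
    {"ax": 0, "ay": 0, "az": 0, "x": 0, "y": 0, "z": 0, "claw": 0},
    {"ax": 0, "ay": 0, "az": 0, "x": 0, "y": 0, "z": 0, "claw": 0},
    {"ax": 0, "ay": 0, "az": 0, "x": 0, "y": 0, "z": 0, "claw": 0},
    {"ax": 0, "ay": 0, "az": 0, "x": 0, "y": 0, "z": 0, "claw": 0},
    {"ax": 0, "ay": 0, "az": 0, "x": 0, "y": 0, "z": 0, "claw": 0},
    {"ax": 0, "ay": 0, "az": 0, "x": 0, "y": 0, "z": 0, "claw": 0},
    {"ax": 0, "ay": 0, "az": 0, "x": 0, "y": 0, "z": 0, "claw": 0},
    {"ax": 0, "ay": 0, "az": 0, "x": 0, "y": 0, "z": 0, "claw": 0},
    {"ax": 0, "ay": 0, "az": 0, "x": 0, "y": 0, "z": 0, "claw": 0},
    {"ax": 0, "ay": 0, "az": 0, "x": 0, "y": 0, "z": 0, "claw": 0},
    {"ax": 0, "ay": 0, "az": 0, "x": 0, "y": 0, "z": 0, "claw": 0}
  ]
}}

```text
time_s: 20.5
tool_pos: [0.4828, -0.0945, 0.0995]
tool_rot: [180.0, -0.0, 78.3]
force: [0.9, -0.6, -2.5]
grip_width: 0.0234
```

```bash
python3 st.py;python3 -c "
from h import *
_,t=snap('scene','s16');b=cv2.resize(t[170:330,250:430],None,fx=2.5,fy=2.5)
cv2.imwrite('pics/s16a.png',b)"; python3 st.py
```

```text
20.5 [ 0.4828 -0.0945  0.0995] [179.99  -0.    78.3 ] [ 0.9 -0.6 -2.5] [-0.22 -0.12 -0.01] (array([ -65.89, -124.92,  102.99]), array([-0.01,  0.  ]))
20.55 [ 0.4829 -0.0945  0.0995] [179.99   0.    78.3 ] [ 1.   0.2 -2.3] [-0.24 -0.11 -0.01] (array([ -65.87, -124.93,  103.  ]), array([-0.01, -0.  ]))
```

Request:
{"method": "step_arm", "body": {
  "series": [
    {"ax": 0, "ay": 0, "az": 0, "x": 0, "y": 0, "z": 0, "claw": 0},
    {"ax": 0, "ay": 0, "az": 0, "x": 0, "y": 0, "z": 0, "claw": 0},
    {"ax": 0, "ay": 0, "az": 0, "x": 0, "y": 0, "z": 0, "claw": 0},
    {"ax": 0, "ay": 0, "az": 0, "x": 0, "y": 0, "z": 0, "claw": 0},
    {"ax": 0, "ay": 0, "az": 0, "x": 0, "y": 0, "z": 0, "claw": 0},
    {"ax": 0, "ay": 0, "az": 0, "x": 0, "y": 0, "z": 0, "claw": 0},
    {"ax": 0, "ay": 0, "az": 0, "x": 0, "y": 0, "z": 0, "claw": 0},
    {"ax": 0, "ay": 0, "az": 0, "x": 0, "y": 0, "z": 0, "claw": 0},
    {"ax": 0, "ay": 0, "az": 0, "x": 0, "y": 0, "z": 0, "claw": 0},
    {"ax": 0, "ay": 0, "az": 0, "x": 0, "y": 0, "z": 0, "claw": 0},
    {"ax": 0, "ay": 0, "az": 0, "x": 0, "y": 0, "z": 0, "claw": 0},
    {"ax": 0, "ay": 0, "az": 0, "x": 0, "y": 0, "z": 0, "claw": 0}
  ]
}}

```text
time_s: 21.75
tool_pos: [0.4829, -0.0945, 0.0995]
tool_rot: [180.0, 0.0, 78.3]
force: [0.9, -0.3, -2.8]
grip_width: 0.0235
```

```bash
python3 -c "
from h import *
_,t=snap('scene','s17');b=cv2.resize(t[170:330,250:430],None,fx=2.5,fy=2.5)
cv2.imwrite('pics/s17a.png',b)
for a,c in (('s15','s16'),('s16','s17')):
    A=load(a)[1].astype(int)[170:330,250:430];C=load(c)[1].astype(int)[170:330,250:430];print(a,c,abs(A-C).mean(),np.percentile(abs(A-C),99))"; python3 st.py
```

```text
s15 s16 2.564907407407407 9.0
s16 s17 2.55625 9.0
21.8 [ 0.4829 -0.0946  0.0995] [179.99   0.    78.3 ] [ 1.1 -0.3 -2.4] [-0.26 -0.05 -0.07] (array([ -65.88, -124.94,  102.98]), array([-0.01, -0.  ]))
```

View pics/s17a.png

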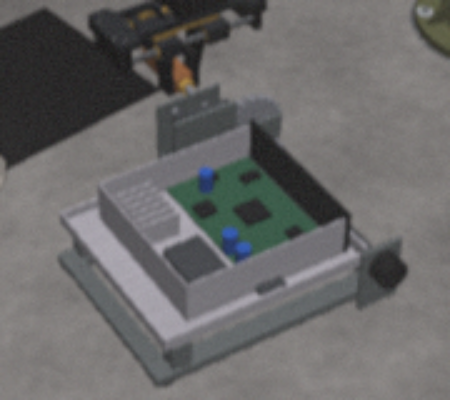

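Nothing has moved since 18.1 s. I'll verify flatness by comparing the tray's far edge height with its hinge-side height in two views.

```bash
python3 -c "
from h import *
_,t=snap('top','t17');cv2.imwrite('pics/t17a.png',cv2.resize(t[170:340,210:380],None,fx=3.5,fy=3.5,interpolation=cv2.INTER_CUBIC))
_,s=load('s17');cv2.imwrite('pics/s17b.png',cv2.resize(s[195:330,265:425],None,fx=4.4,fy=4.4,interpolation=cv2.INTER_CUBIC))
"; python3 st.py
```

```text
21.85 [ 0.4828 -0.0946  0.0995] [1.80e+02 1.00e-02 7.83e+01] [ 1.6 -0.4 -1.8] [-0.26 -0.11 -0.06] (array([ -65.92, -124.96,  102.96]), array([-0.01, -0.01]))
```

View pics/t17a.png

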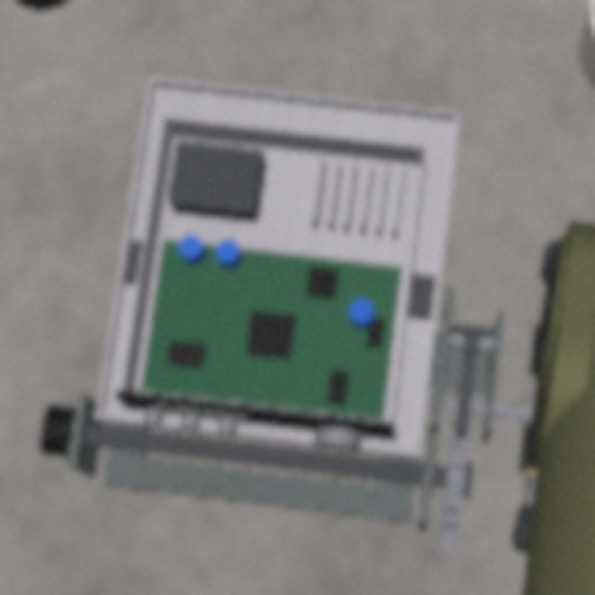

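View pics/s17b.png

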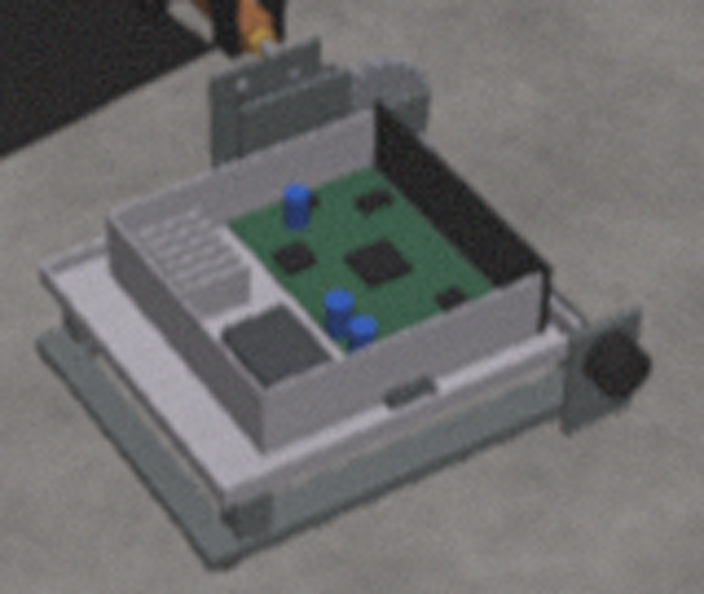

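```bash
python3 -c "
from h import *
s=cam('scene');t=cam('top')
fs=lambda u,v:(265+(u+.5)/4.4-.5,195+(v+.5)/4.4-.5)
ft=lambda u,v:(210+(u+.5)/3.5-.5,170+(v+.5)/3.5-.5)
for a,b in (((225,493),(152,80)),((42,268),(459,117)),((266,450),(168,125)),((107,220),(424,152)),((378,103),(392,432)),((548,268),(122,396))):
    P=tri(s,fs(*a),t,ft(*b));print((RS.T@(P-O)*1000).round(1))
"
```

```text
[139.3 109.   64.4]
[ 138.7 -109.2   63.7]
[105.7  93.6  67.3]
[101.8 -89.4  99.8]
[-91.  -91.  108.3]
[-90.   88.3 108.4]
```

Far corners are at z≈64 mm, level with the hinge, so the tray is flat on its stops (a caught tooth would put it about 40 mm higher). Lowering the rod to let the pawl down.

Request:
{"method": "step_arm", "body": {
  "series": [
    {"ax": 0, "ay": 0, "az": 0, "x": 0, "y": 0, "z": -0.0007, "claw": 0},
    {"ax": 0, "ay": 0, "az": 0, "x": 0, "y": 0, "z": -0.0014, "claw": 0},
    {"ax": 0, "ay": 0, "az": 0, "x": 0, "y": 0, "z": -0.0021, "claw": 0},
    {"ax": 0, "ay": 0, "az": 0, "x": 0, "y": 0, "z": -0.0028, "claw": 0},
    {"ax": 0, "ay": 0, "az": 0, "x": 0, "y": 0, "z": -0.0035, "claw": 0},
    {"ax": 0, "ay": 0, "az": 0, "x": 0, "y": 0, "z": -0.0042, "claw": 0},
    {"ax": 0, "ay": 0, "az": 0, "x": 0, "y": 0, "z": -0.005, "claw": 0},
    {"ax": 0, "ay": 0, "az": 0, "x": 0, "y": 0, "z": -0.006, "claw": 0},
    {"ax": 0, "ay": 0, "az": 0, "x": 0, "y": 0, "z": -0.0065, "claw": 0},
    {"ax": 0, "ay": 0, "az": 0, "x": 0, "y": 0, "z": -0.0065, "claw": 0},
    {"ax": 0, "ay": 0, "az": 0, "x": 0, "y": 0, "z": -0.0065, "claw": 0}
  ]
}}

```text
time_s: 22.95
tool_pos: [0.4828, -0.0946, 0.093]
tool_rot: [180.0, 0.0, 78.3]
force: [-0.1, -0.3, -0.1]
grip_width: 0.0234
```

```bash
python3 -c "
from h import *
c,im=snap('wrist','w18');cv2.imwrite('pics/w18a.png',cv2.resize(im[0:150,120:420],None,fx=2.6,fy=2.6,interpolation=cv2.INTER_CUBIC))
"; python3 st.py
```

```text
23.0 [ 0.4828 -0.0946  0.093 ] [179.99   0.    78.3 ] [-0.3  0.4 -1.2] [-0.1   0.04 -0.02] (array([ -65.89, -124.95,   96.51]), array([-0.01, -0.  ]))
```

View pics/w18a.png

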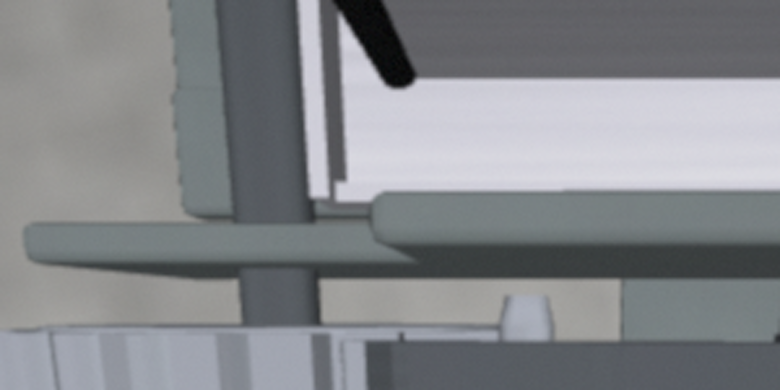

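The pawl is down and the rod is free again (baseline force). Drawing the rod straight out.

Request:
{"method": "step_arm", "body": {
  "series": [
    {"ax": 0, "ay": 0, "az": 0, "x": -0.0006, "y": -0.003, "z": 0, "claw": 0},
    {"ax": 0, "ay": 0, "az": 0, "x": -0.0016, "y": -0.008, "z": 0, "claw": 0},
    {"ax": 0, "ay": 0, "az": 0, "x": -0.0029, "y": -0.014, "z": 0, "claw": 0},
    {"ax": 0, "ay": 0, "az": 0, "x": -0.0042, "y": -0.02, "z": 0, "claw": 0},
    {"ax": 0, "ay": 0, "az": 0, "x": -0.0054, "y": -0.026, "z": 0, "claw": 0},
    {"ax": 0, "ay": 0, "az": 0, "x": -0.0067, "y": -0.032, "z": 0, "claw": 0},
    {"ax": 0, "ay": 0, "az": 0, "x": -0.0083, "y": -0.04, "z": 0, "claw": 0},
    {"ax": 0, "ay": 0, "az": 0, "x": -0.0104, "y": -0.05, "z": 0, "claw": 0},
    {"ax": 0, "ay": 0, "az": 0, "x": -0.0125, "y": -0.06, "z": 0, "claw": 0},
    {"ax": 0, "ay": 0, "az": 0, "x": -0.0146, "y": -0.07, "z": 0, "claw": 0},
    {"ax": 0, "ay": 0, "az": 0, "x": -0.0146, "y": -0.07, "z": 0, "claw": 0},
    {"ax": 0, "ay": 0, "az": 0, "x": -0.0146, "y": -0.07, "z": 0, "claw": 0}
  ]
}}

```text
time_s: 24.2
tool_pos: [0.4681, -0.1648, 0.093]
tool_rot: [-180.0, -0.0, 78.2]
force: [-0.1, 0.4, -1.3]
grip_width: 0.0234
```

```bash
python3 st.py; python3 -c "
from h import *
_,t=snap('scene','s19');b=cv2.resize(t[150:330,190:430],None,fx=3,fy=3)
cv2.imwrite('pics/s19a.png',b)"
```

```text
24.2 [ 0.4681 -0.1648  0.093 ] [-1.800e+02 -1.000e-02  7.825e+01] [-0.1  0.4 -1.3] [-0.07  0.06  0.02] (array([ -65.96, -196.7 ,   96.46]), array([0.04, 0.01]))
```

View pics/s19a.png

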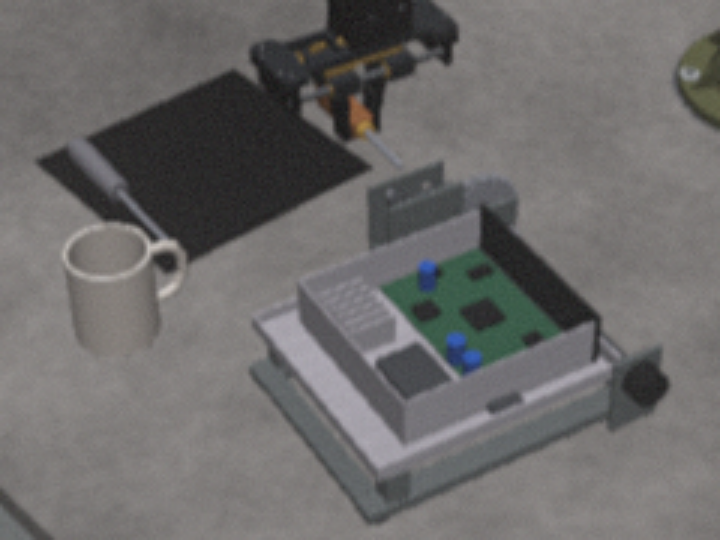

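Request:
{"method": "step_arm", "body": {
  "series": [
    {"ax": 0, "ay": 0, "az": 0, "x": 0.003, "y": -0.02, "z": 0, "claw": 0},
    {"ax": 0, "ay": 0, "az": -1, "x": 0.01, "y": -0.06, "z": 0, "claw": 0},
    {"ax": 0, "ay": 0, "az": -3, "x": 0.017, "y": -0.1, "z": 0, "claw": 0},
    {"ax": 0, "ay": 0, "az": -4.8, "x": 0.024, "y": -0.14, "z": -0.01, "claw": 0},
    {"ax": 0, "ay": 0, "az": -4.8, "x": 0.029, "y": -0.175, "z": -0.02, "claw": 0},
    {"ax": 0, "ay": 0, "az": -4.8, "x": 0.029, "y": -0.183, "z": -0.04, "claw": 0},
    {"ax": 0, "ay": 0, "az": -4.8, "x": 0.029, "y": -0.183, "z": -0.06, "claw": 0},
    {"ax": 0, "ay": 0, "az": -4.8, "x": 0.029, "y": -0.183, "z": -0.072, "claw": 0},
    {"ax": 0, "ay": 0, "az": -4.8, "x": 0.029, "y": -0.183, "z": -0.074, "claw": 0},
    {"ax": 0, "ay": 0, "az": -4.8, "x": 0.029, "y": -0.183, "z": -0.074, "claw": 0},
    {"ax": 0, "ay": 0, "az": -4.8, "x": 0.029, "y": -0.183, "z": -0.074, "claw": 0},
    {"ax": 0, "ay": 0, "az": -4.8, "x": 0.029, "y": -0.183, "z": -0.074, "claw": 0}
  ]
}}

```text
time_s: 25.45
tool_pos: [0.4981, -0.3476, 0.0201]
tool_rot: [179.9, 0.0, 73.5]
force: [-1.0, -0.3, -1.3]
grip_width: 0.0236
```

Request:
{"method": "step_arm", "body": {
  "series": [
    {"ax": 0, "ay": 0, "az": 0, "x": 0, "y": 0, "z": 0, "claw": 0},
    {"ax": 0, "ay": 0, "az": 0, "x": 0, "y": 0, "z": 0, "claw": 0},
    {"ax": 0, "ay": 0, "az": 0, "x": 0, "y": 0, "z": -0.002, "claw": 0},
    {"ax": 0, "ay": 0, "az": 0, "x": 0, "y": 0, "z": -0.004, "claw": 0},
    {"ax": 0, "ay": 0, "az": 0, "x": 0, "y": 0, "z": -0.006, "claw": 0},
    {"ax": 0, "ay": 0, "az": 0, "x": 0, "y": 0, "z": -0.006, "claw": 0},
    {"ax": 0, "ay": 0, "az": 0, "x": 0, "y": 0, "z": -0.006, "claw": 0},
    {"ax": 0, "ay": 0, "az": 0, "x": 0, "y": 0, "z": -0.006, "claw": 0}
  ]
}}

```text
time_s: 26.25
tool_pos: [0.4972, -0.3476, 0.013]
tool_rot: [180.0, 0.0, 73.5]
force: [-0.0, 0.3, -1.2]
grip_width: 0.0235
```

```bash
python3 st.py
```

```text
26.25 [ 0.4972 -0.3476  0.013 ] [1.80e+02 1.00e-02 7.35e+01] [-0.   0.3 -1.2] [-0.1   0.06 -0.  ] (array([   6.65, -370.23,   16.48]), array([ 4.79, -0.01]))
```

Request:
{"method": "step_arm", "body": {
  "series": [
    {"ax": 0, "ay": 0, "az": 0, "x": 0, "y": 0, "z": -0.0005, "claw": 0},
    {"ax": 0, "ay": 0, "az": 0, "x": 0, "y": 0, "z": -0.001, "claw": 0},
    {"ax": 0, "ay": 0, "az": 0, "x": 0, "y": 0, "z": -0.001, "claw": 0},
    {"ax": 0, "ay": 0, "az": 0, "x": 0, "y": 0, "z": -0.001, "claw": 0}
  ]
}}

```text
time_s: 26.65
tool_pos: [0.4972, -0.3476, 0.012]
tool_rot: [180.0, 0.0, 73.5]
force: [0.6, 0.1, -1.5]
grip_width: 0.0235
```

Request:
{"method": "step_arm", "body": {
  "series": [
    {"ax": 0, "ay": 0, "az": 0, "x": 0, "y": 0, "z": 0, "claw": 30},
    {"ax": 0, "ay": 0, "az": 0, "x": 0, "y": 0, "z": 0, "claw": 40},
    {"ax": 0, "ay": 0, "az": 0, "x": 0, "y": 0, "z": 0, "claw": 60},
    {"ax": 0, "ay": 0, "az": 0, "x": 0, "y": 0, "z": 0, "claw": 80},
    {"ax": 0, "ay": 0, "az": 0, "x": 0, "y": 0, "z": 0, "claw": 80},
    {"ax": 0, "ay": 0, "az": 0, "x": 0, "y": 0, "z": 0, "claw": 80}
  ]
}}

```text
time_s: 27.25
tool_pos: [0.4972, -0.3476, 0.012]
tool_rot: [180.0, 0.0, 73.5]
force: [0.2, 0.7, 0.0]
grip_width: 0.0581
```

Request:
{"method": "step_arm", "body": {
  "series": [
    {"ax": 0, "ay": 0, "az": 0, "x": 0, "y": 0, "z": 0.01, "claw": 80},
    {"ax": 0, "ay": 0, "az": 0, "x": 0, "y": 0, "z": 0.03, "claw": 80},
    {"ax": 0, "ay": 0, "az": 0, "x": 0, "y": 0, "z": 0.06, "claw": 80},
    {"ax": 0, "ay": 0, "az": 0, "x": 0, "y": 0, "z": 0.1, "claw": 80},
    {"ax": 0, "ay": 0, "az": 0, "x": 0, "y": 0, "z": 0.14, "claw": 80},
    {"ax": 0, "ay": 0, "az": 0, "x": 0, "y": 0, "z": 0.14, "claw": 80},
    {"ax": 0, "ay": 0, "az": 0, "x": 0, "y": 0, "z": 0.14, "claw": 80},
    {"ax": 0, "ay": 0, "az": 0, "x": 0, "y": 0, "z": 0.14, "claw": 80}
  ]
}}

```text
time_s: 28.05
tool_pos: [0.4968, -0.347, 0.1513]
tool_rot: [-179.9, -0.0, 73.5]
force: [0.1, -0.3, -0.6]
grip_width: 0.0697
```

```bash
python3 st.py; python3 -c "
from h import *
c,im=snap('wrist','w20');_,t=snap('scene','s20')
cv2.imwrite('pics/f20.png',np.hstack([cv2.resize(im,(400,300)),cv2.resize(t[150:330,190:430],(400,300))]))"
```

```text
28.05 [ 0.4968 -0.347   0.1513] [-1.7993e+02 -4.0000e-02  7.3500e+01] [ 0.1 -0.3 -0.6] [-0.1   0.07  0.02] (array([   6.09, -369.69,  154.83]), array([4.78, 0.04]))
```

View pics/f20.png

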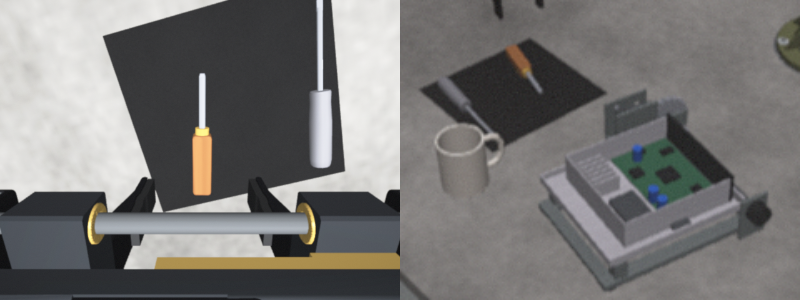

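The rod lies flat on the mat with its handle well inside, clear of the gripper. The tray is still flat and the bystanders look unmoved. Handing in.

```bash
python3 -c "
from cell import workorder
print(workorder.sign_off())"
```

```text
the job is handed in; nothing more can be done
None
```

The job is done and was handed in at about 28 s of the 72 s allowed; the sign-off gave no verdict.

**What I did:**
- I gripped the rod near its balance and put it level through the slot, about 29 mm in.
- The pawl broke free at about 3 N above the unloaded reading. I held it about 3 mm above first contact with 1 to 1.5 N on the rod, and the tray sank and came to rest in under 5 s.
- I then lowered the rod until its force reading was back at the unloaded value, drew it straight out, laid it back on the mat, and raised the open gripper clear.

**Last checks:**
- **Tray:** it did not move in pictures taken from 18.1 s on. The two far corners measured about 64 mm high against the hinge at 60 mm, so it lies flat on its stops; a caught tooth would put them about 40 mm higher.
- **One disagreement:** one radio edge measured about 8 mm lower than the others. I put this down to blurred corners in the coarse cameras.
- **Rod and mat:** the rod lies on the mat with its handle well inside the edges and nothing touching it.
- **Bystanders:** the screwdriver and mug looked unmoved in the last picture, by eye only. I did not check the morse paddle and microphone at the end; the arm only passed over that side at a height of about 0.45 m at the start.

The first three move calls were refused as invalid because they left out fields. They moved nothing and took no time.

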